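# Serve chocolates on a tray peeled off a nested stack

### The arm

A 7-joint arm with a two-finger parallel gripper is mounted at the origin on a cart in front of the work surface, level with it; the furniture and walls round the work are solid. World frame = base frame: x ahead of the robot, y to its left, z up, the work surface at z = 0. Lengths are in m, angles in rad, forces in N, time in s.
With the tool pointing down it reaches from about 0.4 to 0.85 m from the base axis. Payload 10.4 kg.
Tool frame: the origin (TCP) lies between the finger pads, 19 mm behind the fingertips; this is the grasp point; z points along the fingers, y is the line along which they close (so a half turn about z gives the same grasp; the last joint's range is limited). The gripper opens to 87 mm and grips with 3 to 60 N. Pads are 19 mm wide; open, the fingers measure 117 mm over their backs; the gripper's body (75 mm by 190 mm) begins 51 mm behind the grasp point.
Start: joints at [1.239, 0.332, -0.065, 1.46, 0.022, 1.35, -0.088], TCP at [0.19, -0.595, 0.241] pointing down, gripper open.
Joint ranges: [-2.6, 2.6], [-0.5, 2.12], [-1.47, 1.34], [0.16, 2.42], [-1.27, 4.41], [0.06, 2.06], [-2.6, 2.6]. Speed limits (rad/s): [2.22, 2.22, 2.79, 2.79, 3.14, 3.14, 3.14].

### API

Orientations are given as a unit quaternion [x, y, z, w].
In Python, from bench import r gives the robot as it stands. The module is installed in compiled form; this text tells all that it offers.
- The arm moves only by the shell command python3 -m crank 'ROWS' [FORCE]. ROWS is JSON, a list of rows, each an object of numbers: "claw": the closure, from -1 (fully open) to 1 (shut); "dx", "dy", "dz": the shift along the tool's x, y, z each as a share of 3 cm, from -1 to 1; "ax", "ay", "az": the turn, a rotation vector about the tool's x, y, z each as a share of 6 degrees, from -1 to 1. A call has 1 to 8 rows; each row shifts and turns the commanded pose from where the row before left it, along the tool's axes as they then stand; what a row does not reach is not made up. A row lasts 1/12 s, in which the tool goes at most 41.7 mm and 7.16 degrees, less where a joint would pass 70% of its speed; a pose out of reach is approached as far as the arm can. A call with a number of a shift or a turn outside -1 to 1 is refused whole. A call with a gripper value outside its range is refused whole. The fingers move at their own pace and stop on an object; FORCE is the grip in N (left out, the last holds). Time passes only in rows, so rows that do not move let the fingers close. It gives the time, the measured TCP pose, the force, the opening and the grip force at its end, in the units of the state.
- r.read_state(): the state, without advancing time (a new reading comes with each control period).
- r.camera(name): name is "scene" or "side" or "wrist"; returns a dict with "color" (384x512x3 uint8, red, green, blue), "mtx" (3x3 intrinsics, pixels), "k1" (the pictures are not rectified: a ray, as slopes to the right and down, at radius r is drawn at 1 + k1 r^2 times it, then the intrinsics apply), "R" (3x3) and "t" (3): a world point X has camera coordinates R X + t; the wrist camera has in their place "hand_eye" (4x4, takes a point from camera to tool coordinates, whose origin is the TCP and whose axes are the flange's). Camera axes: x right, y down, z forward; pixel columns grow to the right and rows downward; lengths in m; the calibration is good to about 2 mm. A picture is of the moment at which its call begins: read the wrist's pose just before it. There is no depth.
- r.close_job(): hands the job in; it is judged then, once.
The state is a dict: "time": time; "joint_positions": joint angles; "joint_vel": joint speeds; "joint_torque": joint torques, N m; "ee_pos": TCP position; "eef_rot": TCP orientation; "ft_force": force on the tool from outside, world axes, zero at the start; "torque": the same for the moment, N m; "width": finger opening in m; "grip_force": force on a finger pad.
Only numpy, scipy, OpenCV 4.12 (cv2) and the standard library are available. Lean on these libraries where they do the work, as an engineer would, in place of code of your own. Each camera call takes 0.05 s, during which the arm holds its last target. There are 200 camera calls.

### The job

Serve the chocolates: pour all six from the mug into the top tray of the nested stack without spilling any, and stand the empty mug upright on the desk again. The trays cling together, so take the top one by the tab at its corner and peel that corner up first, slowly, while the opposite corner is still down, so that the other trays stay standing where they are. Finish while holding the tray by its tab, level and at least a hand's breadth above the stack, with all six chocolates in it, and do not let go; leave the other things on the desk alone.

Things in the scene. Friction and masses are not known exactly. Their poses are not given: they have to be found in the camera images.
- tray: topmost of four identical nested grey plastic trays, 0.15 kg, to be served. Mouth 168 x 120 mm, 34 mm deep, walls flare 18 degrees, outer edge 191 x 143 mm, turned-down rim resting on the tray below. Origin: centre of its underside (inner floor +2.5 mm, rim +34 mm); x along the long side, z up. At the start the underside is 48 mm above the desk. A finger tab stands out of its -x -y corner
- tab (a point): middle of the top tray's finger tab: an upright fin 12 mm thick, 27 mm long (running diagonally out along the tray's (-1,-1,0)), 20 mm tall, its top level with the rim. Grip faces look along the tray's (1,-1,0) and (-1,1,0). The point is 10 mm below the fin's top, at x -95, y -71 mm from the tray's origin and 24 mm above it; axes as the tray's
- near_corner (a point): point on top of the top tray's rim at its tabbed corner, x -85, y -61, z 34 mm in the tray's frame. The tray clings: four sprung pips of the tray below (48 mm either side of the middle of each long side) snap over its beads; each lets go at about 1 N within 5 mm of rise at that spot; slowly from the corner they open one after another, pulled level all four hold at once
- far_corner (a point): point on top of the top tray's rim at the corner farthest from the tab, x +85, y +61, z 34 mm in the tray's frame; in the nested tray it is 82 mm above the desk, as near_corner is
- stack: the three nested trays underneath, one unit of about 0.6 kg standing loose on the desk; outline and axes as the top tray's, rim 66 mm above the desk. Origin: centre of the underside. Their tabs alternate: the tray next below has its tab at the far (+x +y) corner, the one below that at the -x -y corner, that fin's top 32 mm lower than the top tray's
- mug: white porcelain mug, 90 mm tall, round, outer diameter 73 mm near the foot to 79 mm at the lip, wall 4 mm, inner floor 6 mm up, 0.24 kg; holds the chocolates. Origin: centre of its foot, z toward the mouth. The handle is at -y: a loop of flat strap 9 mm across (along x), reaching out to y -68 mm, between z 15 and 83 mm; its outer upright bar is at y -64 mm, z 37 to 67 mm
- choc0: round chocolate, one of six alike, 18 mm ball, 11 g; origin at its centre; starts on the inner floor of the mug; rolls freely
- choc1: another of the six chocolates, as choc0
- choc2: another of the six chocolates, as choc0
- choc3: another of the six chocolates, as choc0
- choc4: another of the six chocolates, as choc0
- choc5: another of the six chocolates, as choc0
- stapler: stapler, 34 x 124 x 42 mm, stands on the desk, to be left alone; origin: centre of its underside
- calculator: pocket calculator, 122 x 76 x 17 mm, lies on the desk, to be left alone; origin: centre of its underside
- tape_roll: roll of packing tape, 93 x 91 x 48 mm, lies on the desk, to be left alone; origin: centre of its underside
Things that resemble listed ones, but are neither listed nor needed, are in the scene too. There is more than one size of the mug; the job needs the largest.

How it is judged:
By the outcome, as a careful person would: the job done as asked, in the order asked, and still so for the second after the job is handed in, while the arm keeps its last pose, push and grip.
It also fails if it takes over 72 s, if anything falls off the work surface, if the arm or the gripper's body presses on something with over 40 N, if the wrist force passes 120 N, or if a joint passes its speed limit or range.

## Working session

There is one attempt and no reset: what is moved stays moved. The work goes in short steps, Python scripts to look and compute and a shell command to move; the robot and the scene stay as the last step left them, time stands still between calls to the robot, and variables do not carry over. Pictures are saved under pics/ and viewed, at most 10 in all, crops included, and the job is handed in when it is done.

```bash
mkdir -p pics
cat > h.py <<'E'
import numpy as np, cv2, json
from bench import r
from scipy.spatial.transform import Rotation as Ro
def ray(c,px):
    m=c["mtx"];k=np.array([c["k1"],0,0,0],float)
    p=cv2.undistortPoints(np.array([[px]],float),np.array(m),k)[0,0]
    d=np.array([p[0],p[1],1.]);R=np.array(c["R"]);t=np.array(c["t"])
    return -R.T@t, R.T@d
def onz(c,px,z):
    o,d=ray(c,px);return o+d*(z-o[2])/d[2]
def proj(c,X):
    v=np.array(c["R"])@np.array(X)+np.array(c["t"]);s=v[:2]/v[2];s=s*(1+c["k1"]*(s@s));m=np.array(c["mtx"])
    return m[0,0]*s[0]+m[0,2], m[1,1]*s[1]+m[1,2]
def save(n,img): cv2.imwrite(n,cv2.cvtColor(img,cv2.COLOR_RGB2BGR))
def wristcam():
    s=r.read_state();c=r.camera("wrist");T=np.eye(4);T[:3,:3]=Ro.from_quat(s["eef_rot"]).as_matrix();T[:3,3]=s["ee_pos"]
    M=np.linalg.inv(T@np.array(c["hand_eye"]));c["R"]=M[:3,:3];c["t"]=M[:3,3];return c
E
python3 - <<'E'
from h import *
import pickle
cs={n:r.camera(n) for n in("scene","side")};w=wristcam();cs["wrist"]=w
pickle.dump(cs,open("c0.pkl","wb"))
for n in cs: save(f"pics/{n}0.png",cs[n]["color"])
for n in cs:print(n,np.round(-np.array(cs[n]["R"]).T@np.array(cs[n]["t"]),3),cs[n]["k1"])
print(r.read_state())
E
```

```text
scene [-0.307  0.879  0.741] 0.019260575933408634
side [ 0.154 -0.517  0.548] -0.11462925125415432
wrist [ 0.27  -0.569  0.384] -0.0718904586575305
{'time': 0.15, 'joint_positions': array([ 1.23936687,  0.33273407, -0.06470973,  1.46072995,  0.02159594,
        1.34992655, -0.08851192]), 'joint_vel': array([-0.00027406, -0.00121533, -0.00069915, -0.00245032,  0.00091122,
        0.00019787, -0.00034805]), 'joint_torque': array([ 1.13554204e-03, -6.23629260e+01,  2.48590676e-02, -3.90140247e+01,
       -6.13549375e-02,  3.71476694e-02,  8.93595666e-05]), 'ee_pos': array([ 0.18988796, -0.59516663,  0.24064093]), 'eef_rot': array([ 9.88100573e-01,  1.53808175e-01, -1.04873882e-04, -5.41316343e-04]), 'ft_force': array([ 0.79621933, -0.98021938, -0.07252925]), 'torque': array([-0.0061658 , -0.03695448, -0.00138838]), 'grip_force': 0.0, 'width': 0.08720791474758284}
```

View pics/scene0.png

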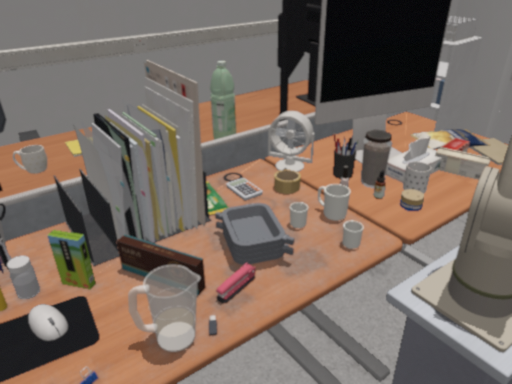

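View pics/side0.png

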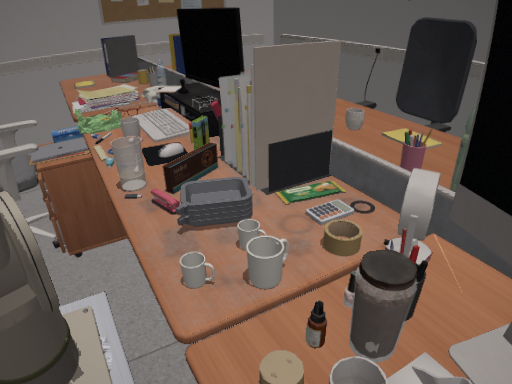

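Scene view: trays at (253,232), the mug candidates are at (336,202), (298,215), (352,235), and a far one at (33,158). Side view shows the same mugs at (266,261), (250,234), (194,268) and (356,118). The largest by description is scene (336,202) / side (266,261). I'll check it in one close crop, tray tabs included.

Run:
```python
from h import *
import pickle
cs=pickle.load(open("c0.pkl","rb"))
a=cs["side"]["color"][170:300,160:310];b=cs["scene"]["color"][170:270,205:365]
A=cv2.resize(a,None,fx=4.4,fy=4.4,interpolation=cv2.INTER_CUBIC);B=cv2.resize(b,None,fx=5,fy=5,interpolation=cv2.INTER_CUBIC)
save("pics/ca.png",A);save("pics/cb.png",B)
```

```text
(no output)
```

View pics/ca.png

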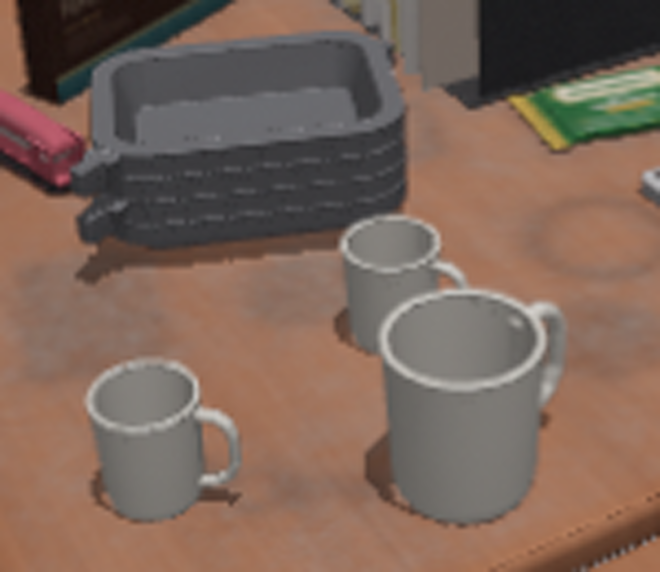

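View pics/cb.png

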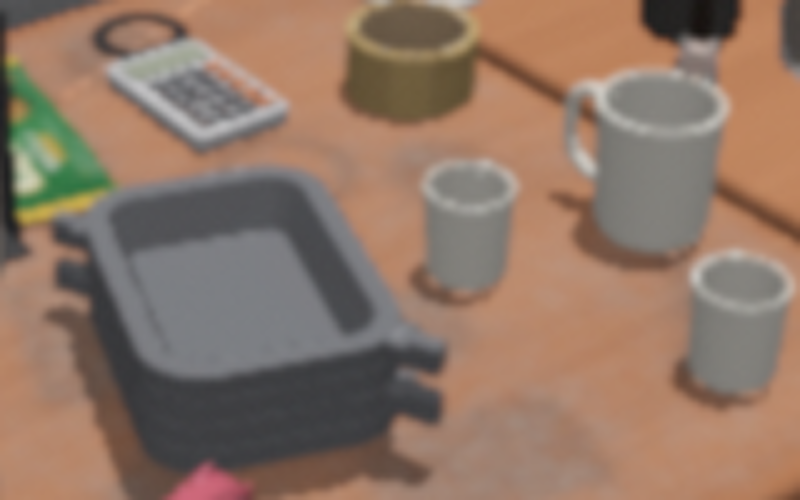

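The crops confirm the big mug (side crop (463,340), handle at its upper right (550,350); scene crop (660,105), handle left (580,130)). The top tray's tab is level with the rim at side crop (95,165) / scene crop (420,350), with the third tray's fin below it. I'll measure roughly.

Run:
```python
from h import *
import pickle
cs=pickle.load(open("c0.pkl","rb"))
S=lambda u,v:((u+.5)/4.4-.5+160,(v+.5)/4.4-.5+170)
C=lambda u,v:((u+.5)/5-.5+205,(v+.5)/5-.5+170)
def p(n,uv,z):
    q=(S if n=="side" else C)(*uv);return np.round(onz(cs[n],q,z)[:2],4)
for n,d in {"side":{"lip":((463,340),.09),"handle_top":((558,318),.075),"tab":((97,160),.082),"farc":((375,42),.082),"leftc":((110,52),.082),"rightc":((392,120),.082),"nearc":((125,148),.082),
 "m2":((390,242),.06),"m3":((143,393),.06)},
 "scene":{"lip":((662,102),.09),"handle_top":((577,92),.075),"tab":((425,342),.082),"nearc":((385,345),.082),"farc":((115,205),.082),"rightc":((290,175),.082),"leftc":((160,365),.082),"m2":((468,188),.06),"m3":((740,283),.06)}}.items():
  for k,(uv,z) in d.items(): print(n,k,p(n,uv,z))
for n in("side","scene"):print(n,np.round(cs[n]["R"],2).tolist())
# lip ellipse across views
```

```text
side lip [0.4697 0.0083]
side handle_top [0.5293 0.0162]
side tab [0.3845 0.2748]
side farc [0.5941 0.3232]
side leftc [0.4407 0.4042]
side rightc [0.5523 0.2253]
side nearc [0.4035 0.2793]
side m2 [0.5027 0.1401]
side m3 [0.3363 0.0868]
scene lip [0.4687 0.014 ]
scene handle_top [0.5276 0.0275]
scene tab [0.3751 0.2802]
scene nearc [0.3855 0.2983]
scene farc [0.582  0.3359]
scene rightc [0.548  0.2372]
scene leftc [0.4412 0.4   ]
scene m2 [0.5009 0.1403]
scene m3 [0.3347 0.0853]
side [[0.87, -0.49, -0.03], [-0.26, -0.41, -0.88], [0.42, 0.77, -0.48]]
scene [[-0.61, -0.79, 0.0], [-0.4, 0.3, -0.86], [0.69, -0.53, -0.5]]
```

View pics/wrist0.png

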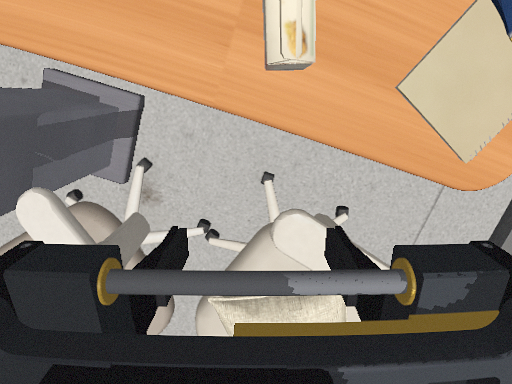

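Tool plan: grip the mug across its body, with the tool leaning sideways away from the handle, so that a roughly 100° tilt keeps the hand above the mouth. I'll write the planning helper, check obstacle positions, then go to a look-down pose.

```bash
cat >> h.py <<'E'
def plan(p,R,N,P0=None,R0=None):
    "per-row d (units 3cm), w (units 6deg) for N equal rows"
    s=r.read_state()
    P0=np.array(s["ee_pos"]) if P0 is None else P0
    R0=Ro.from_quat(s["eef_rot"]) if R0 is None else R0
    w=(R0.inv()*R).as_rotvec()/N
    S=sum((R0*Ro.from_rotvec(w*(k+1))).as_matrix() if 0 else (R0*Ro.from_rotvec(w*k)).as_matrix() for k in range(N))
    d=np.linalg.solve(S,np.array(p)-P0)
    print(N,"rows d",np.round(d/.03,3),"w",np.round(np.degrees(w)/6,3))
def frame(z,y):
    z=np.array(z,float);z/=np.linalg.norm(z);y=np.array(y,float);y-=z*(y@z);y/=np.linalg.norm(y)
    return Ro.from_matrix(np.column_stack([np.cross(y,z),y,z]))
def az(a): a=np.radians(a);return np.array([np.cos(a),np.sin(a),0])
E
python3 - <<'E'
from h import *
import pickle
cs=pickle.load(open("c0.pkl","rb"));s=cs["side"]
for k,px in {"tumbler":(375,350),"fan":(410,250),"tape":(343,250),"dropper":(316,343),"candle":(281,375),"bookstand":(262,190),"bookstandL":(225,165),"sign":(170,188),"signR":(215,165),"stapler":(165,200)}.items(): print(k,np.round(onz(s,px,0)[:2],3))
print(cs["wrist"]["mtx"])
P0=np.array(r.read_state()["ee_pos"]);
plan((.19,-.57,.36),frame((0,0,-1),-az(180+-72)),5)
plan((.42,.10,.36),frame((0,0,-1),az(11)),26,P0=np.array([.19,-.57,.36]))
E
```

```text
tumbler [ 0.539 -0.254]
fan [ 0.826 -0.089]
tape [ 0.687 -0.   ]
dropper [ 0.46  -0.185]
candle [ 0.369 -0.207]
bookstand [0.68  0.373]
bookstandL [0.666 0.614]
sign [0.433 0.547]
signR [0.635 0.634]
stapler [0.393 0.477]
[[286.77042133   0.         256.07517449]
 [  0.         286.77042133 192.51865085]
 [  0.           0.           1.        ]]
5 rows d [ 0.052 -0.16  -0.796] w [-0.002  0.    -0.01 ]
26 rows d [ 0.967 -0.229  0.   ] w [-0.    -0.    -0.534]
```

```bash
R='{"dx":0.967,"dy":-0.229,"az":-0.534}' 2>/dev/null
python3 -m crank '[{"dx":0.05,"dy":-0.16,"dz":-0.8,"claw":-1},{"dx":0.05,"dy":-0.16,"dz":-0.8,"claw":-1},{"dx":0.05,"dy":-0.16,"dz":-0.8,"claw":-1},{"dx":0.05,"dy":-0.16,"dz":-0.8,"claw":-1},{"dx":0.05,"dy":-0.16,"dz":-0.8,"claw":-1}]'
python3 -m crank '[{"dx":0.967,"dy":-0.229,"az":-0.534,"claw":-1},{"dx":0.967,"dy":-0.229,"az":-0.534,"claw":-1},{"dx":0.967,"dy":-0.229,"az":-0.534,"claw":-1},{"dx":0.967,"dy":-0.229,"az":-0.534,"claw":-1},{"dx":0.967,"dy":-0.229,"az":-0.534,"claw":-1},{"dx":0.967,"dy":-0.229,"az":-0.534,"claw":-1},{"dx":0.967,"dy":-0.229,"az":-0.534,"claw":-1},{"dx":0.967,"dy":-0.229,"az":-0.534,"claw":-1}]' >/dev/null
python3 -m crank '[{"dx":0.967,"dy":-0.229,"az":-0.534,"claw":-1},{"dx":0.967,"dy":-0.229,"az":-0.534,"claw":-1},{"dx":0.967,"dy":-0.229,"az":-0.534,"claw":-1},{"dx":0.967,"dy":-0.229,"az":-0.534,"claw":-1},{"dx":0.967,"dy":-0.229,"az":-0.534,"claw":-1},{"dx":0.967,"dy":-0.229,"az":-0.534,"claw":-1},{"dx":0.967,"dy":-0.229,"az":-0.534,"claw":-1},{"dx":0.967,"dy":-0.229,"az":-0.534,"claw":-1}]'
python3 -m crank '[{"dx":0.967,"dy":-0.229,"az":-0.534,"claw":-1},{"dx":0.967,"dy":-0.229,"az":-0.534,"claw":-1},{"dx":0.967,"dy":-0.229,"az":-0.534,"claw":-1},{"dx":0.967,"dy":-0.229,"az":-0.534,"claw":-1},{"dx":0.967,"dy":-0.229,"az":-0.534,"claw":-1},{"dx":0.967,"dy":-0.229,"az":-0.534,"claw":-1},{"dx":0.967,"dy":-0.229,"az":-0.534,"claw":-1},{"dx":0.967,"dy":-0.229,"az":-0.534,"claw":-1}]'
python3 -m crank '[{"dx":0.967,"dy":-0.229,"az":-0.534,"claw":-1},{"dx":0.967,"dy":-0.229,"az":-0.534,"claw":-1},{"claw":-1}]'
python3 - <<'E'
from h import *
import pickle
w=wristcam();pickle.dump(w,open("w1.pkl","wb"));save("pics/w1.png",w["color"]);print(r.read_state()["joint_positions"])
E
```

```text
[ 1.23938124  0.3326192  -0.06470109  1.46057572  0.02160234  1.34985377
 -0.08850484]invalid input at $[0]: expected keys claw, dx, dy, dz, ax, ay, az
invalid input at $[0]: expected keys claw, dx, dy, dz, ax, ay, az
invalid input at $[0]: expected keys claw, dx, dy, dz, ax, ay, az
invalid input at $[0]: expected keys claw, dx, dy, dz, ax, ay, az
invalid input at $[0]: expected keys claw, dx, dy, dz, ax, ay, az
```

View pics/w1.png

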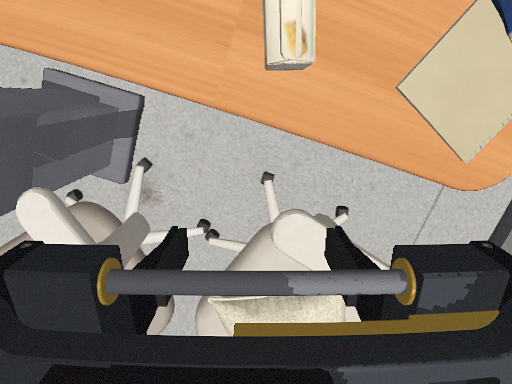

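The robot didn't move because every key is required in each row; the picture is unchanged. I'll repeat with full rows.

```bash
python3 -m crank '[{"claw":-1,"dx":0.05,"dy":-0.16,"dz":-0.8,"ax":0,"ay":0,"az":0},{"claw":-1,"dx":0.05,"dy":-0.16,"dz":-0.8,"ax":0,"ay":0,"az":0},{"claw":-1,"dx":0.05,"dy":-0.16,"dz":-0.8,"ax":0,"ay":0,"az":0},{"claw":-1,"dx":0.05,"dy":-0.16,"dz":-0.8,"ax":0,"ay":0,"az":0},{"claw":-1,"dx":0.05,"dy":-0.16,"dz":-0.8,"ax":0,"ay":0,"az":0}]' || exit
python3 -m crank '[{"claw":-1,"dx":0.967,"dy":-0.229,"dz":0,"ax":0,"ay":0,"az":-0.534},{"claw":-1,"dx":0.967,"dy":-0.229,"dz":0,"ax":0,"ay":0,"az":-0.534},{"claw":-1,"dx":0.967,"dy":-0.229,"dz":0,"ax":0,"ay":0,"az":-0.534},{"claw":-1,"dx":0.967,"dy":-0.229,"dz":0,"ax":0,"ay":0,"az":-0.534},{"claw":-1,"dx":0.967,"dy":-0.229,"dz":0,"ax":0,"ay":0,"az":-0.534},{"claw":-1,"dx":0.967,"dy":-0.229,"dz":0,"ax":0,"ay":0,"az":-0.534},{"claw":-1,"dx":0.967,"dy":-0.229,"dz":0,"ax":0,"ay":0,"az":-0.534},{"claw":-1,"dx":0.967,"dy":-0.229,"dz":0,"ax":0,"ay":0,"az":-0.534}]'
python3 -m crank '[{"claw":-1,"dx":0.967,"dy":-0.229,"dz":0,"ax":0,"ay":0,"az":-0.534},{"claw":-1,"dx":0.967,"dy":-0.229,"dz":0,"ax":0,"ay":0,"az":-0.534},{"claw":-1,"dx":0.967,"dy":-0.229,"dz":0,"ax":0,"ay":0,"az":-0.534},{"claw":-1,"dx":0.967,"dy":-0.229,"dz":0,"ax":0,"ay":0,"az":-0.534},{"claw":-1,"dx":0.967,"dy":-0.229,"dz":0,"ax":0,"ay":0,"az":-0.534},{"claw":-1,"dx":0.967,"dy":-0.229,"dz":0,"ax":0,"ay":0,"az":-0.534},{"claw":-1,"dx":0.967,"dy":-0.229,"dz":0,"ax":0,"ay":0,"az":-0.534},{"claw":-1,"dx":0.967,"dy":-0.229,"dz":0,"ax":0,"ay":0,"az":-0.534}]' >/dev/null
python3 -m crank '[{"claw":-1,"dx":0.967,"dy":-0.229,"dz":0,"ax":0,"ay":0,"az":-0.534},{"claw":-1,"dx":0.967,"dy":-0.229,"dz":0,"ax":0,"ay":0,"az":-0.534},{"claw":-1,"dx":0.967,"dy":-0.229,"dz":0,"ax":0,"ay":0,"az":-0.534},{"claw":-1,"dx":0.967,"dy":-0.229,"dz":0,"ax":0,"ay":0,"az":-0.534},{"claw":-1,"dx":0.967,"dy":-0.229,"dz":0,"ax":0,"ay":0,"az":-0.534},{"claw":-1,"dx":0.967,"dy":-0.229,"dz":0,"ax":0,"ay":0,"az":-0.534},{"claw":-1,"dx":0.967,"dy":-0.229,"dz":0,"ax":0,"ay":0,"az":-0.534},{"claw":-1,"dx":0.967,"dy":-0.229,"dz":0,"ax":0,"ay":0,"az":-0.534}]' >/dev/null
python3 -m crank '[{"claw":-1,"dx":0.967,"dy":-0.229,"dz":0,"ax":0,"ay":0,"az":-0.534},{"claw":-1,"dx":0.967,"dy":-0.229,"dz":0,"ax":0,"ay":0,"az":-0.534},{"claw":-1,"dx":0,"dy":0,"dz":0,"ax":0,"ay":0,"az":0}]'
python3 - <<'E'
from h import *
import pickle
w=wristcam();pickle.dump(w,open("w1.pkl","wb"));save("pics/w1b.png",w["color"]);print(r.read_state()["joint_positions"])
E
```

```text
time: 0.62
ee_pos: [0.1897, -0.5699, 0.3623]
eef_rot: [0.988, 0.154, -0.0, -0.0]
ft_force: [-0.1, -0.5, 0.3]
width: 0.0873
grip_force: 0.0
time: 1.28
ee_pos: [0.3659, -0.4101, 0.361]
eef_rot: [0.929, 0.371, -0.0, -0.0]
ft_force: [-0.7, 0.4, -0.7]
width: 0.0869
grip_force: 0.0
time: 2.87
ee_pos: [0.4178, 0.1058, 0.3617]
eef_rot: [0.632, 0.775, 0.0, 0.0]
ft_force: [0.1, 0.5, -0.4]
width: 0.087
grip_force: 0.0
[ 0.51745594 -0.13524542 -0.76144759  1.68971718 -0.09212725  1.54929154
 -0.03985595]
```

View w1b.

View pics/w1b.png

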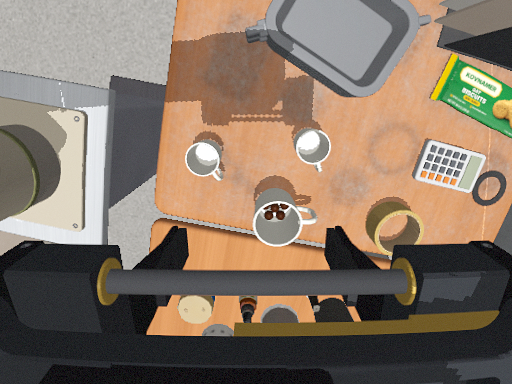

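Wrist view: the large mug's lip is centred near (278,223), with the chocolates at (273,212) and the handle at (307,216). The tray's tab is at (257,32), and the small mugs at (205,158) and (312,146) are empty. Next, measuring the mug precisely by its white lip mask.

Run:
```python
from h import *
import pickle
w=pickle.load(open("w1.pkl","rb"));I=w["color"].astype(int)
m=((I.min(2)>190)&(I.max(2)-I.min(2)<35)).astype(np.uint8)
m[:195]=0;m[255:]=0;m[:,:240]=0;m[:,325:]=0
n,l,st,ce=cv2.connectedComponentsWithStats(m);i=1+st[1:,4].argmax();print(st[i])
ys,xs=np.where(l==i)
P=np.array([onz(w,(x,y),.09)[:2] for x,y in zip(xs,ys)])
c=np.array([.469,.01])
from scipy.optimize import least_squares
for it in range(6):
    rr=np.linalg.norm(P-c,axis=1);k=(rr>.028)&(rr<.046)
    q=least_squares(lambda v:np.linalg.norm(P[k]-v[:2],axis=1)-v[2],[*c,.038],loss="soft_l1",f_scale=.001).x;c=q[:2]
print("lip",q,k.sum())
H=np.array([onz(w,(x,y),.08)[:2] for x,y in zip(xs,ys)]);d=np.linalg.norm(H-c,axis=1);k=d>.050
h=H[k].mean(0)-c;print("handle az",np.degrees(np.arctan2(h[1],h[0])),np.linalg.norm(h),k.sum())
print("tab approx",onz(w,(257,32),.08))
# brightness profiles
g=I.sum(2)//3
for (a,b) in (((290,85),(325,50)),((310,100),(345,62)),((415,70),(385,45))):
    t=np.linspace(0,1,36);print([int(g[round(a[1]+(b[1]-a[1])*s),round(a[0]+(b[0]-a[0])*s)]) for s in t])
# kinematics check
```

```text
[253 201  63  45 461]
lip [0.47068097 0.01444236 0.03733999] 396
handle az 15.013421546210111 0.05487340664344 35
tab approx [0.383324   0.27784222 0.08      ]
[105, 105, 105, 108, 109, 110, 108, 110, 103, 100, 157, 170, 169, 171, 99, 79, 74, 73, 72, 79, 161, 170, 165, 168, 165, 164, 168, 116, 86, 95, 162, 166, 166, 164, 165, 165]
[111, 115, 112, 178, 180, 172, 173, 174, 176, 178, 175, 173, 177, 177, 135, 74, 66, 70, 70, 107, 173, 168, 165, 166, 165, 166, 159, 86, 95, 138, 166, 165, 164, 166, 164, 163]
[173, 172, 170, 165, 167, 169, 166, 164, 166, 166, 166, 162, 155, 159, 165, 171, 160, 185, 158, 157, 159, 159, 160, 164, 160, 146, 91, 92, 92, 91, 90, 93, 92, 92, 92, 92]
```

Run:
```python
from h import *
L=np.radians(35);z=-(np.sin(L)*az(60)+np.cos(L)*np.array([0,0,1]))
R=frame(z,az(-30));p=np.array([.4707,.0144,.065])
plan(p-.1*z,R,12);print(p-.1*z,R.as_quat())
```

```text
12 rows d [0.087 0.285 0.595] w [ 0.176 -0.464  0.555]
[0.49937882 0.06407318 0.1469152 ] [ 0.82594311  0.47685848 -0.26041886  0.1503529 ]
```

```bash
python3 -m crank '[{"claw":-1,"dx":0.087,"dy":0.285,"dz":0.595,"ax":0.176,"ay":-0.464,"az":0.555},{"claw":-1,"dx":0.087,"dy":0.285,"dz":0.595,"ax":0.176,"ay":-0.464,"az":0.555},{"claw":-1,"dx":0.087,"dy":0.285,"dz":0.595,"ax":0.176,"ay":-0.464,"az":0.555},{"claw":-1,"dx":0.087,"dy":0.285,"dz":0.595,"ax":0.176,"ay":-0.464,"az":0.555},{"claw":-1,"dx":0.087,"dy":0.285,"dz":0.595,"ax":0.176,"ay":-0.464,"az":0.555},{"claw":-1,"dx":0.087,"dy":0.285,"dz":0.595,"ax":0.176,"ay":-0.464,"az":0.555}]'
python3 -m crank '[{"claw":-1,"dx":0.087,"dy":0.285,"dz":0.595,"ax":0.176,"ay":-0.464,"az":0.555},{"claw":-1,"dx":0.087,"dy":0.285,"dz":0.595,"ax":0.176,"ay":-0.464,"az":0.555},{"claw":-1,"dx":0.087,"dy":0.285,"dz":0.595,"ax":0.176,"ay":-0.464,"az":0.555},{"claw":-1,"dx":0.087,"dy":0.285,"dz":0.595,"ax":0.176,"ay":-0.464,"az":0.555},{"claw":-1,"dx":0.087,"dy":0.285,"dz":0.595,"ax":0.176,"ay":-0.464,"az":0.555},{"claw":-1,"dx":0.087,"dy":0.285,"dz":0.595,"ax":0.176,"ay":-0.464,"az":0.555},{"claw":-1,"dx":0,"dy":0,"dz":0,"ax":0,"ay":0,"az":0}]'
python3 - <<'E'
from h import *
L=np.radians(35);z=-(np.sin(L)*az(60)+np.cos(L)*np.array([0,0,1]))
R=frame(z,az(-30));p=np.array([.4707,.0144,.065])
print(r.read_state()["joint_positions"])
plan(p,R,8)
w=wristcam();save("pics/w2.png",w["color"])
I=w["color"].astype(int);m=((I.min(2)>190)&(I.max(2)-I.min(2)<35))
print([proj(w,(.4707+.0375*np.cos(a),.0144+.0375*np.sin(a),.09)) for a in (0,1.57,3.14,-1.57)], [m[int(v),int(u)] if 0<=v<384 and 0<=u<512 else None for u,v in [proj(w,(.4707+.0375*np.cos(a),.0144+.0375*np.sin(a),.09)) for a in np.arange(0,6.28,.4)]])
E
```

```text
time: 3.42
ee_pos: [0.467, 0.1036, 0.2507]
eef_rot: [0.753, 0.639, -0.135, 0.078]
ft_force: [-0.4, -0.5, 0.2]
width: 0.0869
grip_force: 0.0
time: 4.0
ee_pos: [0.4993, 0.0577, 0.1418]
eef_rot: [0.827, 0.472, -0.266, 0.149]
ft_force: [-0.4, -0.9, -0.8]
width: 0.0871
grip_force: 0.0
[ 0.09250162  0.59796459 -0.70528383  1.56394644  0.6032264   1.72498608
 -1.26613158]
8 rows d [ 0.008 -0.011  0.386] w [-0.012  0.01  -0.008]
[(np.float64(295.8817904577518), np.float64(212.3252515824759)), (np.float64(227.48376143038462), np.float64(202.27852699148204)), (np.float64(217.19278103001577), np.float64(235.67130494512583)), (np.float64(275.1905723417188), np.float64(242.82913862132628))] [np.True_, np.True_, np.True_, np.True_, np.True_, np.True_, np.True_, np.True_, np.True_, np.True_, np.True_, np.True_, np.True_, np.True_, np.True_, np.True_]
```

Projected lip points all fall on white pixels, so the mug position is confirmed. Approach next.

```bash
python3 -m crank '[{"claw":-1,"dx":0.01,"dy":-0.01,"dz":0.386,"ax":-0.012,"ay":0.01,"az":-0.008},{"claw":-1,"dx":0.01,"dy":-0.01,"dz":0.386,"ax":-0.012,"ay":0.01,"az":-0.008},{"claw":-1,"dx":0.01,"dy":-0.01,"dz":0.386,"ax":-0.012,"ay":0.01,"az":-0.008},{"claw":-1,"dx":0.01,"dy":-0.01,"dz":0.386,"ax":-0.012,"ay":0.01,"az":-0.008},{"claw":-1,"dx":0.01,"dy":-0.01,"dz":0.386,"ax":-0.012,"ay":0.01,"az":-0.008},{"claw":-1,"dx":0.01,"dy":-0.01,"dz":0.386,"ax":-0.012,"ay":0.01,"az":-0.008},{"claw":-1,"dx":0.01,"dy":-0.01,"dz":0.386,"ax":-0.012,"ay":0.01,"az":-0.008},{"claw":-1,"dx":0,"dy":0,"dz":0,"ax":0,"ay":0,"az":0}]'
python3 - <<'E'
from h import *
L=np.radians(35);z=-(np.sin(L)*az(60)+np.cos(L)*np.array([0,0,1]))
R=frame(z,az(-30));p=np.array([.4707,.0144,.065])
plan(p,R,1)
E
```

```text
time: 4.72
ee_pos: [0.4743, 0.0216, 0.0768]
eef_rot: [0.826, 0.479, -0.258, 0.15]
ft_force: [-0.2, 0.2, -0.4]
width: 0.0869
grip_force: 0.0
1 rows d [0.004 0.016 0.478] w [ 0.028 -0.05   0.024]
```

```bash
python3 -m crank '[{"claw":-1,"dx":0,"dy":0.02,"dz":0.25,"ax":0,"ay":0,"az":0},{"claw":-1,"dx":0,"dy":0,"dz":0.23,"ax":0,"ay":0,"az":0},{"claw":-1,"dx":0,"dy":0,"dz":0,"ax":0,"ay":0,"az":0}]' 
python3 -m crank '[{"claw":1,"dx":0,"dy":0,"dz":0,"ax":0,"ay":0,"az":0},{"claw":1,"dx":0,"dy":0,"dz":0,"ax":0,"ay":0,"az":0},{"claw":1,"dx":0,"dy":0,"dz":0,"ax":0,"ay":0,"az":0},{"claw":1,"dx":0,"dy":0,"dz":0,"ax":0,"ay":0,"az":0}]' 40
python3 - <<'E'
from h import *
I=np.array(r.read_state()["joint_positions"]);print(I)
E
```

```text
time: 4.97
ee_pos: [0.4717, 0.0152, 0.0659]
eef_rot: [0.826, 0.479, -0.257, 0.15]
ft_force: [-0.6, 0.7, -0.6]
width: 0.0872
grip_force: 0.0
time: 5.3
ee_pos: [0.4726, 0.0162, 0.067]
eef_rot: [0.826, 0.479, -0.256, 0.15]
ft_force: [1.2, 0.4, 0.9]
width: 0.077
grip_force: 39.8
[ 0.15826422  0.60541138 -0.68946131  1.73212034  0.6498532   1.54423755
 -1.28982813]
```

Gripped at 77 mm, 40 N. Lift, then carry.

```bash
cat >> h.py <<'E'
C0=np.array([.492,.312])
RG=Ro.from_quat([.826,.479,-.256,.15])
def pour(th,yaw=65,z=.145,off=-.025,c=C0):
    U=az(-120+yaw);ax=np.cross([0,0,1],U)
    R=Ro.from_rotvec(np.radians(th)*ax)*Ro.from_euler("z",yaw,degrees=True)*RG
    return np.array([*(c+off*U[:2]),z]),R
E
python3 - <<'E'
from h import *
plan(np.array([.4726,.0162,.247]),RG,8)
plan(*pour(40,z=.24),20,P0=np.array([.4726,.0162,.247]),R0=RG)
E
```

```text
8 rows d [-0.425  0.002 -0.618] w [ 0.001  0.    -0.   ]
20 rows d [ 0.549  0.02  -0.141] w [-0.139  0.298 -0.533]
```

```bash
python3 -m crank '[{"claw":1,"dx":-0.15,"dy":0,"dz":-0.22,"ax":0,"ay":0,"az":0},{"claw":1,"dx":-0.35,"dy":0,"dz":-0.5,"ax":0,"ay":0,"az":0},{"claw":1,"dx":-0.5,"dy":0,"dz":-0.72,"ax":0,"ay":0,"az":0},{"claw":1,"dx":-0.5,"dy":0,"dz":-0.72,"ax":0,"ay":0,"az":0},{"claw":1,"dx":-0.5,"dy":0,"dz":-0.72,"ax":0,"ay":0,"az":0},{"claw":1,"dx":-0.5,"dy":0,"dz":-0.72,"ax":0,"ay":0,"az":0},{"claw":1,"dx":-0.5,"dy":0,"dz":-0.72,"ax":0,"ay":0,"az":0},{"claw":1,"dx":-0.4,"dy":0,"dz":-0.6,"ax":0,"ay":0,"az":0}]'
python3 -m crank '[{"claw":1,"dx":0,"dy":0,"dz":0,"ax":0,"ay":0,"az":0}]'
python3 - <<'E'
from h import *
plan(*pour(40,z=.24),20)
print(r.read_state()["joint_positions"])
E
```

```text
time: 5.97
ee_pos: [0.4716, 0.0163, 0.2485]
eef_rot: [0.826, 0.479, -0.256, 0.15]
ft_force: [-0.1, -0.0, -2.7]
width: 0.0771
grip_force: 39.9
time: 6.05
ee_pos: [0.4727, 0.0169, 0.2506]
eef_rot: [0.827, 0.479, -0.254, 0.151]
ft_force: [1.3, 0.1, -2.5]
width: 0.0771
grip_force: 39.9
20 rows d [ 0.549  0.02  -0.134] w [-0.136  0.298 -0.533]
[ 0.20786725  0.38709988 -0.74703617  1.58466849  0.54344272  1.81254248
 -1.10974406]
```

```bash
python3 -m crank '[{"claw":1,"dx":0.275,"dy":0.01,"dz":-0.067,"ax":-0.068,"ay":0.149,"az":-0.266},{"claw":1,"dx":0.275,"dy":0.01,"dz":-0.067,"ax":-0.068,"ay":0.149,"az":-0.266},{"claw":1,"dx":0.549,"dy":0.02,"dz":-0.134,"ax":-0.136,"ay":0.298,"az":-0.533},{"claw":1,"dx":0.549,"dy":0.02,"dz":-0.134,"ax":-0.136,"ay":0.298,"az":-0.533},{"claw":1,"dx":0.549,"dy":0.02,"dz":-0.134,"ax":-0.136,"ay":0.298,"az":-0.533},{"claw":1,"dx":0.549,"dy":0.02,"dz":-0.134,"ax":-0.136,"ay":0.298,"az":-0.533},{"claw":1,"dx":0.549,"dy":0.02,"dz":-0.134,"ax":-0.136,"ay":0.298,"az":-0.533},{"claw":1,"dx":0.549,"dy":0.02,"dz":-0.134,"ax":-0.136,"ay":0.298,"az":-0.533}]'
python3 -m crank '[{"claw":1,"dx":0.549,"dy":0.02,"dz":-0.134,"ax":-0.136,"ay":0.298,"az":-0.533},{"claw":1,"dx":0.549,"dy":0.02,"dz":-0.134,"ax":-0.136,"ay":0.298,"az":-0.533},{"claw":1,"dx":0.549,"dy":0.02,"dz":-0.134,"ax":-0.136,"ay":0.298,"az":-0.533},{"claw":1,"dx":0.549,"dy":0.02,"dz":-0.134,"ax":-0.136,"ay":0.298,"az":-0.533},{"claw":1,"dx":0.549,"dy":0.02,"dz":-0.134,"ax":-0.136,"ay":0.298,"az":-0.533},{"claw":1,"dx":0.549,"dy":0.02,"dz":-0.134,"ax":-0.136,"ay":0.298,"az":-0.533}]'
python3 -m crank '[{"claw":1,"dx":0.549,"dy":0.02,"dz":-0.134,"ax":-0.136,"ay":0.298,"az":-0.533},{"claw":1,"dx":0.549,"dy":0.02,"dz":-0.134,"ax":-0.136,"ay":0.298,"az":-0.533},{"claw":1,"dx":0.549,"dy":0.02,"dz":-0.134,"ax":-0.136,"ay":0.298,"az":-0.533},{"claw":1,"dx":0.4,"dy":0.015,"dz":-0.1,"ax":-0.1,"ay":0.2,"az":-0.37},{"claw":1,"dx":0.2,"dy":0.01,"dz":-0.05,"ax":-0.05,"ay":0.1,"az":-0.2},{"claw":1,"dx":0,"dy":0,"dz":0,"ax":0,"ay":0,"az":0}]'
python3 - <<'E'
from h import *
plan(*pour(75,z=.20),8)
print(r.read_state()["joint_positions"])
w=wristcam();save("pics/w3.png",w["color"])
import pickle;pickle.dump(w,open("w3.pkl","wb"))
E
```

```text
time: 6.72
ee_pos: [0.513, 0.1231, 0.2132]
eef_rot: [0.73, 0.658, -0.166, 0.084]
ft_force: [0.8, -0.2, -3.4]
width: 0.0769
grip_force: 39.9
time: 7.22
ee_pos: [0.5141, 0.2241, 0.2098]
eef_rot: [0.619, 0.781, -0.081, 0.025]
ft_force: [0.5, 1.4, -3.8]
width: 0.0772
grip_force: 40.0
time: 7.72
ee_pos: [0.4962, 0.2899, 0.2213]
eef_rot: [0.53, 0.848, -0.022, -0.014]
ft_force: [0.3, 0.4, -2.6]
width: 0.0774
grip_force: 40.0
8 rows d [0.16  0.027 0.145] w [ 0.001  0.836 -0.202]
[ 0.21802786  0.48200418 -1.08738479  1.53968596  0.40735099  1.42789825
 -0.4465213 ]
```

```bash
python3 -m crank '[{"claw":1,"dx":0.15,"dy":0.027,"dz":0.15,"ax":0,"ay":0.836,"az":-0.202},{"claw":1,"dx":0.15,"dy":0.027,"dz":0.15,"ax":0,"ay":0.836,"az":-0.202},{"claw":1,"dx":0.15,"dy":0.027,"dz":0.15,"ax":0,"ay":0.836,"az":-0.202},{"claw":1,"dx":0.15,"dy":0.027,"dz":0.15,"ax":0,"ay":0.836,"az":-0.202},{"claw":1,"dx":0.15,"dy":0.027,"dz":0.15,"ax":0,"ay":0.836,"az":-0.202},{"claw":1,"dx":0.15,"dy":0.027,"dz":0.15,"ax":0,"ay":0.6,"az":-0.2},{"claw":1,"dx":0.15,"dy":0.027,"dz":0.15,"ax":0,"ay":0.4,"az":-0.2},{"claw":1,"dx":0,"dy":0,"dz":0,"ax":0,"ay":0,"az":0}]'
python3 - <<'E'
from h import *
plan(*pour(80,z=.148),8)
s=r.read_state();print(s["joint_positions"]);R=Ro.from_quat(s["eef_rot"]);m=R.apply(RG.inv().apply([0,0,1]));print("mug axis",m,np.degrees(np.arccos(m[2])),np.degrees(np.arctan2(m[1],m[0])))
E
```

```text
time: 8.43
ee_pos: [0.4833, 0.3222, 0.1973]
eef_rot: [0.456, 0.848, 0.123, -0.242]
ft_force: [0.2, -0.4, -3.1]
width: 0.0769
grip_force: 40.1
8 rows d [-0.087  0.006  0.193] w [ 0.001  0.291 -0.033]
[ 0.49532947  0.70500702 -1.24218827  1.57439186  0.11621166  1.27516133
 -0.09472948]
mug axis [ 0.51182657 -0.75683558  0.4064892 ] 66.01551827683873 -55.93061914952907
```

```bash
python3 -m crank '[{"claw":1,"dx":-0.087,"dy":0.006,"dz":0.193,"ax":0,"ay":0.29,"az":-0.033},{"claw":1,"dx":-0.087,"dy":0.006,"dz":0.193,"ax":0,"ay":0.29,"az":-0.033},{"claw":1,"dx":-0.087,"dy":0.006,"dz":0.193,"ax":0,"ay":0.29,"az":-0.033},{"claw":1,"dx":-0.087,"dy":0.006,"dz":0.193,"ax":0,"ay":0.29,"az":-0.033},{"claw":1,"dx":-0.087,"dy":0.006,"dz":0.193,"ax":0,"ay":0.29,"az":-0.033},{"claw":1,"dx":-0.087,"dy":0.006,"dz":0.193,"ax":0,"ay":0.29,"az":-0.033},{"claw":1,"dx":-0.087,"dy":0.006,"dz":0.193,"ax":0,"ay":0.29,"az":-0.033},{"claw":1,"dx":0,"dy":0,"dz":0,"ax":0,"ay":0,"az":0}]'
python3 - <<'E'
from h import *
plan(*pour(100,z=.148),10)
s=r.read_state();print(s["joint_positions"]);R=Ro.from_quat(s["eef_rot"]);m=R.apply(RG.inv().apply([0,0,1]));print("mug axis",m,np.degrees(np.arccos(m[2])),np.degrees(np.arctan2(m[1],m[0])))
for n in("side","scene"):
    c=r.camera(n);save(f"pics/{n}4.png",c["color"])
E
```

```text
time: 9.1
ee_pos: [0.4782, 0.3315, 0.1536]
eef_rot: [0.429, 0.823, 0.174, -0.329]
ft_force: [0.3, -0.6, -3.1]
width: 0.0768
grip_force: 40.1
10 rows d [-0.013  0.     0.014] w [-0.     0.363 -0.001]
[ 0.53871169  0.88266003 -1.24304849  1.60064425  0.06288799  1.21199851
  0.02613439]
mug axis [ 0.56010294 -0.80278734  0.20449249] 78.20020849197655 -55.09660434905702
```

Run:
```python
import cv2,numpy as np
a=cv2.imread("pics/side4.png")[110:300,120:320];b=cv2.imread("pics/scene4.png")[110:300,160:360]
cv2.imwrite("pics/c4.png",cv2.resize(np.hstack([a,b]),None,fx=2,fy=2,interpolation=cv2.INTER_CUBIC))
```

```text
(no output)
```

View pics/c4.png

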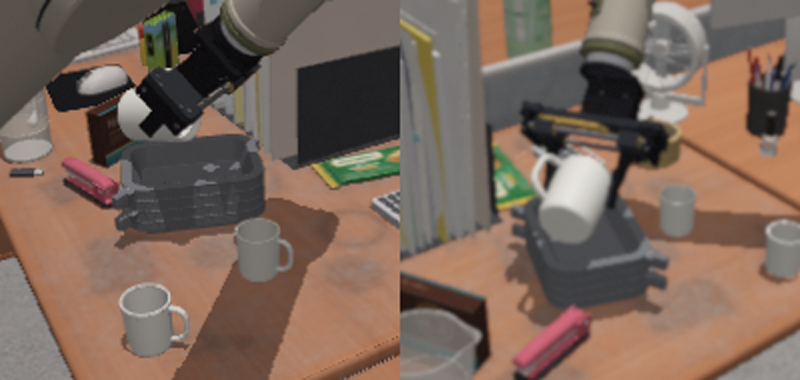

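The mug is tilted over the tray with the hand above it (left panel mug (160,115), right panel (575,195)), clear of the rim. Tilting slowly.

```bash
python3 -m crank '[{"claw":1,"dx":0,"dy":0,"dz":0,"ax":0,"ay":0.3,"az":0},{"claw":1,"dx":0,"dy":0,"dz":0,"ax":0,"ay":0.3,"az":0},{"claw":1,"dx":0,"dy":0,"dz":0,"ax":0,"ay":0.2,"az":0},{"claw":1,"dx":0,"dy":0,"dz":0,"ax":0,"ay":0.2,"az":0},{"claw":1,"dx":0,"dy":0,"dz":0,"ax":0,"ay":0.2,"az":0},{"claw":1,"dx":0,"dy":0,"dz":0,"ax":0,"ay":0.2,"az":0},{"claw":1,"dx":0,"dy":0,"dz":0,"ax":0,"ay":0.2,"az":0},{"claw":1,"dx":0,"dy":0,"dz":0,"ax":0,"ay":0.2,"az":0}]'
python3 -m crank '[{"claw":1,"dx":0,"dy":0,"dz":0,"ax":0,"ay":0.2,"az":0},{"claw":1,"dx":0,"dy":0,"dz":0,"ax":0,"ay":0.2,"az":0},{"claw":1,"dx":0,"dy":0,"dz":0,"ax":0,"ay":0.2,"az":0},{"claw":1,"dx":0,"dy":0,"dz":0,"ax":0,"ay":0.2,"az":0},{"claw":1,"dx":0,"dy":0,"dz":0,"ax":0,"ay":0.2,"az":0},{"claw":1,"dx":0,"dy":0,"dz":0,"ax":0,"ay":0.2,"az":0},{"claw":1,"dx":0,"dy":0,"dz":0,"ax":0,"ay":0,"az":0},{"claw":1,"dx":0,"dy":0,"dz":0,"ax":0,"ay":0,"az":0}]'
python3 -m crank '[{"claw":1,"dx":0,"dy":0,"dz":0,"ax":0,"ay":0.2,"az":0},{"claw":1,"dx":0,"dy":0,"dz":0,"ax":0,"ay":0.2,"az":0},{"claw":1,"dx":0,"dy":0,"dz":0,"ax":0,"ay":0.2,"az":0},{"claw":1,"dx":0,"dy":0,"dz":0,"ax":0,"ay":0.2,"az":0},{"claw":1,"dx":0,"dy":0,"dz":0,"ax":0,"ay":0.2,"az":0},{"claw":1,"dx":0,"dy":0,"dz":0,"ax":0,"ay":0,"az":0},{"claw":1,"dx":0,"dy":0,"dz":0,"ax":0,"ay":0,"az":0},{"claw":1,"dx":0,"dy":0,"dz":0,"ax":0,"ay":0,"az":0}]'
python3 - <<'E'
from h import *
s=r.read_state();print(s["joint_positions"]);R=Ro.from_quat(s["eef_rot"]);m=R.apply(RG.inv().apply([0,0,1]));print("mug axis",np.degrees(np.arccos(m[2])))
for n in("side","scene"):
    c=r.camera(n);save(f"pics/{n}5.png",c["color"])
    I=c["color"].astype(int);k=((I.max(2)<95)&(I[...,0]-I[...,2]>18)&(I[...,0]-I[...,1]>8)).astype(np.uint8)
    k2=k[110:300,120:360];print(n,k2.sum());nn,l,st,ce=cv2.connectedComponentsWithStats(k2);print([(st[i][4],(ce[i]+[120,110]).round().tolist()) for i in range(1,nn) if st[i][4]>5])
E
```

```text
time: 9.87
ee_pos: [0.4783, 0.3328, 0.1565]
eef_rot: [0.41, 0.789, 0.214, -0.404]
ft_force: [-0.2, -0.6, -2.5]
width: 0.0771
grip_force: 40.1
time: 10.53
ee_pos: [0.4783, 0.3327, 0.1564]
eef_rot: [0.396, 0.762, 0.239, -0.452]
ft_force: [-0.3, 0.0, -1.8]
width: 0.077
grip_force: 40.0
time: 11.2
ee_pos: [0.4782, 0.3329, 0.1567]
eef_rot: [0.383, 0.738, 0.26, -0.491]
ft_force: [0.3, -0.3, -1.3]
width: 0.0764
grip_force: 40.0
[ 0.60910117  1.17150993 -1.27227983  1.54369313 -0.08379738  1.28023908
  0.17916176]
mug axis 102.06448094017671
side 3949
[(np.int32(2162), [292.0, 244.0]), (np.int32(263), [346.0, 230.0]), (np.int32(536), [340.0, 246.0]), (np.int32(15), [237.0, 243.0]), (np.int32(7), [260.0, 248.0]), (np.int32(35), [143.0, 269.0]), (np.int32(372), [314.0, 286.0]), (np.int32(412), [264.0, 287.0]), (np.int32(12), [182.0, 280.0]), (np.int32(21), [209.0, 282.0]), (np.int32(10), [292.0, 282.0])]
scene 1352
[(np.int32(17), [352.0, 168.0]), (np.int32(7), [205.0, 179.0]), (np.int32(51), [261.0, 182.0]), (np.int32(6), [282.0, 182.0]), (np.int32(81), [285.0, 195.0]), (np.int32(33), [259.0, 220.0]), (np.int32(12), [268.0, 230.0]), (np.int32(8), [224.0, 238.0]), (np.int32(894), [156.0, 254.0]), (np.int32(10), [236.0, 262.0]), (np.int32(52), [241.0, 287.0]), (np.int32(6), [232.0, 296.0])]
```

```bash
python3 -m crank '[{"claw":1,"dx":0,"dy":0,"dz":0,"ax":0,"ay":0.3,"az":0},{"claw":1,"dx":0,"dy":0,"dz":0,"ax":0,"ay":0.3,"az":0},{"claw":1,"dx":0,"dy":0,"dz":0,"ax":0,"ay":0.3,"az":0},{"claw":1,"dx":0,"dy":0,"dz":0,"ax":0,"ay":0.3,"az":0},{"claw":1,"dx":0,"dy":0,"dz":-0.3,"ax":0,"ay":0,"az":0},{"claw":1,"dx":0,"dy":0,"dz":-0.3,"ax":0,"ay":0,"az":0},{"claw":1,"dx":0,"dy":0,"dz":0,"ax":0,"ay":0,"az":0},{"claw":1,"dx":0,"dy":0,"dz":0,"ax":0,"ay":0,"az":0}]'
python3 - <<'E'
from h import *
plan(*pour(40,z=.26,c=np.array([.50,.24])),14)
E
```

```text
time: 11.97
ee_pos: [0.4892, 0.318, 0.1618]
eef_rot: [0.366, 0.706, 0.284, -0.536]
ft_force: [-0.0, -0.2, -1.1]
width: 0.0768
grip_force: 39.9
14 rows d [ 0.084 -0.084 -0.261] w [ 0.004 -0.824 -0.002]
```

```bash
python3 -m crank '[{"claw":1,"dx":0.084,"dy":-0.084,"dz":-0.261,"ax":0,"ay":-0.6,"az":0},{"claw":1,"dx":0.084,"dy":-0.084,"dz":-0.261,"ax":0,"ay":-0.824,"az":0},{"claw":1,"dx":0.084,"dy":-0.084,"dz":-0.261,"ax":0,"ay":-0.824,"az":0},{"claw":1,"dx":0.084,"dy":-0.084,"dz":-0.261,"ax":0,"ay":-0.824,"az":0},{"claw":1,"dx":0.084,"dy":-0.084,"dz":-0.261,"ax":0,"ay":-0.824,"az":0},{"claw":1,"dx":0.084,"dy":-0.084,"dz":-0.261,"ax":0,"ay":-0.824,"az":0},{"claw":1,"dx":0.084,"dy":-0.084,"dz":-0.261,"ax":0,"ay":-0.824,"az":0},{"claw":1,"dx":0.084,"dy":-0.084,"dz":-0.261,"ax":0,"ay":-0.824,"az":0}]'
python3 -m crank '[{"claw":1,"dx":0.084,"dy":-0.084,"dz":-0.261,"ax":0,"ay":-0.824,"az":0},{"claw":1,"dx":0.084,"dy":-0.084,"dz":-0.261,"ax":0,"ay":-0.824,"az":0},{"claw":1,"dx":0.084,"dy":-0.084,"dz":-0.261,"ax":0,"ay":-0.824,"az":0},{"claw":1,"dx":0.084,"dy":-0.084,"dz":-0.261,"ax":0,"ay":-0.824,"az":0},{"claw":1,"dx":0.084,"dy":-0.084,"dz":-0.261,"ax":0,"ay":-0.824,"az":0},{"claw":1,"dx":0.084,"dy":-0.084,"dz":-0.261,"ax":0,"ay":-0.824,"az":0},{"claw":1,"dx":0,"dy":0,"dz":0,"ax":0,"ay":0,"az":0}]'
python3 - <<'E'
from h import *
import pickle
s=r.read_state();print(s["joint_positions"])
w=wristcam();pickle.dump(w,open("w6.pkl","wb"));save("pics/w6.png",w["color"])
print("tray corners px",[tuple(np.round(proj(w,(*(C0+np.array([[np.cos(-.332),-np.sin(-.332)],[np.sin(-.332),np.cos(-.332)]])@np.array(q)),.082)))) for q in((-.085,-.061),(.085,-.061),(.085,.061),(-.085,.061))])
# place pose options: put back at (.4707,.0144)
plan(np.array([.4716,.0154,.20]),RG,20)
plan(np.array([.4716,.0154,.066]),RG,8,P0=np.array([.4716,.0154,.20]),R0=RG)
c=r.camera("scene");save("pics/scene6.png",c["color"]);pickle.dump(c,open("s6.pkl","wb"))
E
```

```text
time: 12.63
ee_pos: [0.4952, 0.2721, 0.2109]
eef_rot: [0.439, 0.843, 0.147, -0.274]
ft_force: [-0.0, 0.4, -2.2]
width: 0.077
grip_force: 40.0
time: 13.22
ee_pos: [0.4826, 0.2634, 0.2614]
eef_rot: [0.458, 0.887, 0.031, -0.048]
ft_force: [-0.4, 1.7, -1.2]
width: 0.0769
grip_force: 39.9
[ 0.48930323  0.42302766 -1.27043791  1.58435636  0.29585957  1.40499159
 -0.17727518]
tray corners px [(np.float64(199.0), np.float64(136.0)), (np.float64(284.0), np.float64(250.0)), (np.float64(368.0), np.float64(194.0)), (np.float64(287.0), np.float64(71.0))]
20 rows d [-0.405 -0.041  0.2  ] w [ 0.135 -0.309  0.535]
8 rows d [ 0.316 -0.001  0.46 ] w [0. 0. 0.]
```

Run:
```python
from h import *
import pickle
w=pickle.load(open("w6.pkl","rb"));I=w["color"].astype(int)
w1=pickle.load(open("w1.pkl","rb"))["color"];print("choc colour",w1[209:216,268:280].reshape(-1,3).min(0),w1[212,272],w1[209,270])
k=((I.max(2)<130)&(I[...,0]-I[...,2]>14)&(I[...,0]-I[...,1]>5)).astype(np.uint8)
poly=np.array([(190,136),(284,260),(378,194),(287,60)]);M=np.zeros(k.shape,np.uint8);cv2.fillPoly(M,[poly],1)
kk=k&M;nn,l,st,ce=cv2.connectedComponentsWithStats(kk);print([(int(st[i][4]),ce[i].round().tolist(),st[i][2:4].tolist()) for i in range(1,nn) if st[i][4]>8])
# lightness along tray lines
g=I.sum(2)//3
print(g[60:260:4,290].tolist())
```

```text
choc colour [33  4  0] [63 50 44] [100  92  84]
[(27, [311.0, 175.0], [7, 7])]
[179, 176, 185, 185, 190, 193, 120, 121, 122, 120, 97, 134, 132, 130, 131, 132, 132, 130, 132, 128, 129, 126, 125, 178, 184, 183, 186, 185, 186, 187, 185, 185, 186, 185, 187, 186, 187, 187, 189, 188, 188, 188, 188, 187, 189, 188, 189, 186, 189, 189]
```

```bash
python3 -m crank '[{"claw":1,"dx":-0.2,"dy":-0.02,"dz":0.1,"ax":0.068,"ay":-0.155,"az":0.27},{"claw":1,"dx":-0.2,"dy":-0.02,"dz":0.1,"ax":0.068,"ay":-0.155,"az":0.27},{"claw":1,"dx":-0.405,"dy":-0.041,"dz":0.2,"ax":0.135,"ay":-0.309,"az":0.535},{"claw":1,"dx":-0.405,"dy":-0.041,"dz":0.2,"ax":0.135,"ay":-0.309,"az":0.535},{"claw":1,"dx":-0.405,"dy":-0.041,"dz":0.2,"ax":0.135,"ay":-0.309,"az":0.535},{"claw":1,"dx":-0.405,"dy":-0.041,"dz":0.2,"ax":0.135,"ay":-0.309,"az":0.535},{"claw":1,"dx":-0.405,"dy":-0.041,"dz":0.2,"ax":0.135,"ay":-0.309,"az":0.535},{"claw":1,"dx":-0.405,"dy":-0.041,"dz":0.2,"ax":0.135,"ay":-0.309,"az":0.535}]' 
python3 -m crank '[{"claw":1,"dx":-0.405,"dy":-0.041,"dz":0.2,"ax":0.135,"ay":-0.309,"az":0.535},{"claw":1,"dx":-0.405,"dy":-0.041,"dz":0.2,"ax":0.135,"ay":-0.309,"az":0.535},{"claw":1,"dx":-0.405,"dy":-0.041,"dz":0.2,"ax":0.135,"ay":-0.309,"az":0.535},{"claw":1,"dx":-0.405,"dy":-0.041,"dz":0.2,"ax":0.135,"ay":-0.309,"az":0.535},{"claw":1,"dx":-0.405,"dy":-0.041,"dz":0.2,"ax":0.135,"ay":-0.309,"az":0.535},{"claw":1,"dx":-0.405,"dy":-0.041,"dz":0.2,"ax":0.135,"ay":-0.309,"az":0.535},{"claw":1,"dx":-0.405,"dy":-0.041,"dz":0.2,"ax":0.135,"ay":-0.309,"az":0.535},{"claw":1,"dx":0,"dy":0,"dz":0,"ax":0,"ay":0,"az":0}]'
python3 - <<'E'
from h import *
plan(np.array([.4716,.0154,.17]),RG,6)
plan(np.array([.4716,.0154,.17]),RG,8)
E
```

```text
time: 13.98
ee_pos: [0.512, 0.1771, 0.2134]
eef_rot: [0.624, 0.777, -0.077, 0.019]
ft_force: [-0.1, -0.2, -1.9]
width: 0.0768
grip_force: 39.9
time: 14.65
ee_pos: [0.5046, 0.0837, 0.1935]
eef_rot: [0.751, 0.629, -0.18, 0.09]
ft_force: [-0.9, -0.2, -3.2]
width: 0.077
grip_force: 39.9
6 rows d [-0.31  -0.041  0.314] w [ 0.116 -0.303  0.524]
8 rows d [-0.232 -0.028  0.236] w [ 0.087 -0.228  0.393]
```

```bash
python3 -m crank '[{"claw":1,"dx":-0.31,"dy":-0.04,"dz":0.31,"ax":0.116,"ay":-0.303,"az":0.524},{"claw":1,"dx":-0.31,"dy":-0.04,"dz":0.31,"ax":0.116,"ay":-0.303,"az":0.524},{"claw":1,"dx":-0.31,"dy":-0.04,"dz":0.31,"ax":0.116,"ay":-0.303,"az":0.524},{"claw":1,"dx":-0.31,"dy":-0.04,"dz":0.31,"ax":0.116,"ay":-0.303,"az":0.524},{"claw":1,"dx":-0.31,"dy":-0.04,"dz":0.31,"ax":0.116,"ay":-0.303,"az":0.524},{"claw":1,"dx":-0.31,"dy":-0.04,"dz":0.31,"ax":0.116,"ay":-0.303,"az":0.524},{"claw":1,"dx":0,"dy":0,"dz":0,"ax":0,"ay":0,"az":0},{"claw":1,"dx":0,"dy":0,"dz":0,"ax":0,"ay":0,"az":0}]'
python3 - <<'E'
from h import *
plan(np.array([.4716,.0154,.073]),RG,8)
E
```

```text
time: 15.32
ee_pos: [0.4729, 0.0186, 0.1719]
eef_rot: [0.825, 0.483, -0.253, 0.15]
ft_force: [-0.5, 0.6, -2.4]
width: 0.0774
grip_force: 39.9
8 rows d [0.22  0.001 0.348] w [ 0.005 -0.007  0.007]
```

```bash
python3 -m crank '[{"claw":1,"dx":0.22,"dy":0,"dz":0.348,"ax":0.005,"ay":-0.007,"az":0.007},{"claw":1,"dx":0.22,"dy":0,"dz":0.348,"ax":0.005,"ay":-0.007,"az":0.007},{"claw":1,"dx":0.22,"dy":0,"dz":0.348,"ax":0.005,"ay":-0.007,"az":0.007},{"claw":1,"dx":0.22,"dy":0,"dz":0.348,"ax":0.005,"ay":-0.007,"az":0.007},{"claw":1,"dx":0.22,"dy":0,"dz":0.348,"ax":0.005,"ay":-0.007,"az":0.007},{"claw":1,"dx":0.22,"dy":0,"dz":0.348,"ax":0.005,"ay":-0.007,"az":0.007},{"claw":1,"dx":0.22,"dy":0,"dz":0.348,"ax":0.005,"ay":-0.007,"az":0.007},{"claw":1,"dx":0.2,"dy":0,"dz":0.32,"ax":0,"ay":0,"az":0}]'
python3 -m crank '[{"claw":1,"dx":0,"dy":0,"dz":0,"ax":0,"ay":0,"az":0},{"claw":1,"dx":0.02,"dy":0,"dz":0.03,"ax":0,"ay":0,"az":0},{"claw":1,"dx":0,"dy":0,"dz":0,"ax":0,"ay":0,"az":0}]'
```

```text
time: 15.98
ee_pos: [0.4715, 0.0151, 0.0738]
eef_rot: [0.826, 0.479, -0.256, 0.152]
ft_force: [-0.3, 0.1, -2.1]
width: 0.077
grip_force: 39.9
time: 16.23
ee_pos: [0.4719, 0.0152, 0.0744]
eef_rot: [0.826, 0.478, -0.255, 0.152]
ft_force: [0.1, -0.6, -2.1]
width: 0.0768
grip_force: 39.9
```

```bash
python3 -m crank '[{"claw":1,"dx":0.036,"dy":0,"dz":0.058,"ax":0,"ay":0,"az":0},{"claw":1,"dx":0.036,"dy":0,"dz":0.058,"ax":0,"ay":0,"az":0},{"claw":1,"dx":0.036,"dy":0,"dz":0.058,"ax":0,"ay":0,"az":0},{"claw":1,"dx":0,"dy":0,"dz":0,"ax":0,"ay":0,"az":0}]'
python3 -m crank '[{"claw":1,"dx":0.02,"dy":0,"dz":0.03,"ax":0,"ay":0,"az":0},{"claw":1,"dx":0,"dy":0,"dz":0,"ax":0,"ay":0,"az":0}]'
```

```text
time: 16.57
ee_pos: [0.4715, 0.0147, 0.0679]
eef_rot: [0.826, 0.478, -0.255, 0.152]
ft_force: [-0.5, -0.1, -2.7]
width: 0.0769
grip_force: 39.9
time: 16.73
ee_pos: [0.4716, 0.0147, 0.0672]
eef_rot: [0.826, 0.478, -0.255, 0.152]
ft_force: [0.4, 0.0, -1.5]
width: 0.0768
grip_force: 39.8
```

Nearly at contact; continue in half-millimetre steps to touch, then release.

```bash
python3 -m crank '[{"claw":1,"dx":0.01,"dy":0,"dz":0.015,"ax":0,"ay":0,"az":0},{"claw":1,"dx":0.01,"dy":0,"dz":0.015,"ax":0,"ay":0,"az":0},{"claw":1,"dx":0,"dy":0,"dz":0,"ax":0,"ay":0,"az":0}]'
python3 -m crank '[{"claw":1,"dx":0.01,"dy":0,"dz":0.015,"ax":0,"ay":0,"az":0},{"claw":1,"dx":0,"dy":0,"dz":0,"ax":0,"ay":0,"az":0}]'
```

```text
time: 16.98
ee_pos: [0.4717, 0.0147, 0.067]
eef_rot: [0.826, 0.478, -0.256, 0.152]
ft_force: [-1.1, 0.3, 10.2]
width: 0.0769
grip_force: 39.7
time: 17.15
ee_pos: [0.4716, 0.0146, 0.067]
eef_rot: [0.826, 0.478, -0.256, 0.153]
ft_force: [-2.5, 0.4, 14.4]
width: 0.0769
grip_force: 39.6
```

Touched down (about 14 N). Release, back out along the tool axis, and look.

```bash
python3 -m crank '[{"claw":1,"dx":-0.015,"dy":0,"dz":-0.022,"ax":0,"ay":0,"az":0},{"claw":-1,"dx":0,"dy":0,"dz":0,"ax":0,"ay":0,"az":0},{"claw":-1,"dx":0,"dy":0,"dz":0,"ax":0,"ay":0,"az":0},{"claw":-1,"dx":0,"dy":0,"dz":0,"ax":0,"ay":0,"az":0}]'
python3 -m crank '[{"claw":-1,"dx":0,"dy":0,"dz":-0.2,"ax":0,"ay":0,"az":0},{"claw":-1,"dx":0,"dy":0,"dz":-0.4,"ax":0,"ay":0,"az":0},{"claw":-1,"dx":0,"dy":0,"dz":-0.5,"ax":0,"ay":0,"az":0},{"claw":-1,"dx":0,"dy":0,"dz":-0.6,"ax":0,"ay":0,"az":0},{"claw":-1,"dx":0,"dy":0,"dz":-0.6,"ax":0,"ay":0,"az":0},{"claw":-1,"dx":0,"dy":0,"dz":-0.7,"ax":0,"ay":0,"az":0},{"claw":-1,"dx":0,"dy":0,"dz":-0.7,"ax":0,"ay":0,"az":0},{"claw":-1,"dx":0,"dy":0,"dz":0,"ax":0,"ay":0,"az":0}]'
python3 - <<'E'
from h import *
plan((.419,.276,.28),frame((0,0,-1),az(-64)),16)
print(r.read_state()["joint_positions"])
E
```

```text
time: 17.48
ee_pos: [0.4716, 0.0148, 0.0661]
eef_rot: [0.826, 0.478, -0.255, 0.152]
ft_force: [0.8, -0.7, 0.6]
width: 0.0852
grip_force: 0.0
time: 18.15
ee_pos: [0.504, 0.0732, 0.1613]
eef_rot: [0.827, 0.479, -0.252, 0.152]
ft_force: [0.1, 0.7, -0.7]
width: 0.0868
grip_force: 0.0
16 rows d [ 0.081 -0.416 -0.307] w [0.112 0.344 0.346]
[ 0.10870488  0.59221293 -0.76596696  1.5406568   0.61794527  1.7535079
 -1.27610475]
```

```bash
python3 -m crank '[{"claw":-1,"dx":0.081,"dy":-0.416,"dz":-0.307,"ax":0.112,"ay":0.344,"az":0.346},{"claw":-1,"dx":0.081,"dy":-0.416,"dz":-0.307,"ax":0.112,"ay":0.344,"az":0.346},{"claw":-1,"dx":0.081,"dy":-0.416,"dz":-0.307,"ax":0.112,"ay":0.344,"az":0.346},{"claw":-1,"dx":0.081,"dy":-0.416,"dz":-0.307,"ax":0.112,"ay":0.344,"az":0.346},{"claw":-1,"dx":0.081,"dy":-0.416,"dz":-0.307,"ax":0.112,"ay":0.344,"az":0.346},{"claw":-1,"dx":0.081,"dy":-0.416,"dz":-0.307,"ax":0.112,"ay":0.344,"az":0.346},{"claw":-1,"dx":0.081,"dy":-0.416,"dz":-0.307,"ax":0.112,"ay":0.344,"az":0.346},{"claw":-1,"dx":0.081,"dy":-0.416,"dz":-0.307,"ax":0.112,"ay":0.344,"az":0.346}]'
python3 -m crank '[{"claw":-1,"dx":0.081,"dy":-0.416,"dz":-0.307,"ax":0.112,"ay":0.344,"az":0.346},{"claw":-1,"dx":0.081,"dy":-0.416,"dz":-0.307,"ax":0.112,"ay":0.344,"az":0.346},{"claw":-1,"dx":0.081,"dy":-0.416,"dz":-0.307,"ax":0.112,"ay":0.344,"az":0.346},{"claw":-1,"dx":0.081,"dy":-0.416,"dz":-0.307,"ax":0.112,"ay":0.344,"az":0.346},{"claw":-1,"dx":0.081,"dy":-0.416,"dz":-0.307,"ax":0.112,"ay":0.344,"az":0.346},{"claw":-1,"dx":0.081,"dy":-0.416,"dz":-0.307,"ax":0.112,"ay":0.344,"az":0.346},{"claw":-1,"dx":0,"dy":0,"dz":0,"ax":0,"ay":0,"az":0},{"claw":-1,"dx":0,"dy":0,"dz":0,"ax":0,"ay":0,"az":0}]'
python3 - <<'E'
from h import *
import pickle
s=r.read_state();print(s["joint_positions"])
w=wristcam();pickle.dump(w,open("w7.pkl","wb"));save("pics/w7.png",w["color"])
c=r.camera("side");save("pics/side7.png",c["color"])
x=w["color"][0:280,60:460];b=c["color"][170:300,160:300]
b=cv2.resize(b,None,fx=280/130,fy=280/130)
save("pics/c7.png",np.hstack([x,b]));print(np.hstack([x,b]).shape)
E
```

```text
time: 18.82
ee_pos: [0.4515, 0.1725, 0.2114]
eef_rot: [0.921, 0.358, -0.131, 0.078]
ft_force: [0.1, -0.7, 0.7]
width: 0.087
grip_force: 0.0
time: 19.48
ee_pos: [0.4251, 0.2482, 0.259]
eef_rot: [0.965, 0.26, -0.035, 0.021]
ft_force: [0.7, -2.0, -0.8]
width: 0.0868
grip_force: 0.0
[ 0.19294667  0.18148931 -0.9098845   1.67689504  0.15233147  1.43690018
 -1.78675046]
(280, 702, 3)
```

View pics/c7.png

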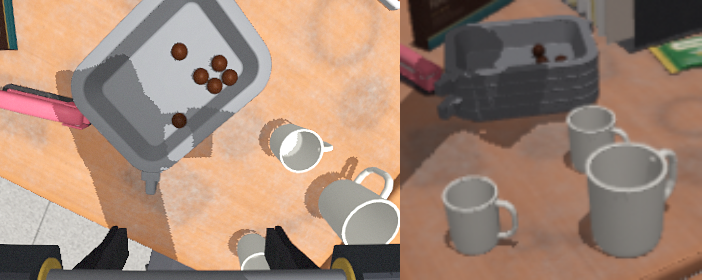

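All six chocolates lie in the tray (crop (179,51), (219,63), (201,76), (230,77), (214,86), (179,121)), and the mug stands upright at crop right. The tab fin is at crop (151,180), which is frame (211,180). Measuring the fin and tray.

Run:
```python
from h import *
import pickle
w=pickle.load(open("w7.pkl","rb"));I=w["color"].astype(int)
sat=I.max(2)-I.min(2);m=((sat<28)&(I.max(2)>50)&(I.max(2)<215)).astype(np.uint8)
m[:,:125]=0;m[:,340:]=0;m[205:]=0
n,l,st,ce=cv2.connectedComponentsWithStats(m);i=l[60,240];print(st[i])
for y in range(160,202,3):
    x=np.where((l[y]==i))[0];x=x[(x>185)&(x<240)]
    if len(x): print(y,x.min(),x.max(),I[y,x.min():x.max()+1].max(1).tolist())
# outline edges fit: left lower edge and right lower edge
M=(l==i).astype(np.uint8);cn=max(cv2.findContours(M,0,cv2.CHAIN_APPROX_NONE)[0],key=len)[:,0]
P=np.array([onz(w,tuple(map(float,p)),.078)[:2] for p in cn])
hull=cv2.minAreaRect(P.astype(np.float32));print(hull)
for nm,(a,b) in {"lowR":((225,160),(320,75)),"lowL":((140,95),(195,155))}.items():
    a=np.array(a,float);b=np.array(b,float);t=(b-a)/np.linalg.norm(b-a);nn=np.array([-t[1],t[0]])
    k=(abs((cn-a)@nn)<14)&((cn-a)@t>8)&((cn-a)@t<np.linalg.norm(b-a)-8)
    vx,vy,x0,y0=cv2.fitLine(P[k].astype(np.float32),cv2.DIST_HUBER,0,.01,.01).ravel();print(nm,k.sum(),np.degrees(np.arctan2(vy,vx)),x0,y0)
for q in ((211,168),(211,180),(211,192)):print(q,onz(w,q,.082)[:2])
```

```text
[  130     0   202   195 22904]
160 188 238 [123, 123, 123, 124, 120, 126, 124, 126, 124, 127, 127, 130, 127, 126, 123, 121, 124, 120, 113, 115, 109, 109, 105, 104, 104, 104, 100, 111, 106, 111, 119, 121, 121, 122, 126, 126, 126, 127, 129, 129, 126, 128, 128, 160, 196, 174, 159, 196, 197, 173, 148]
163 190 234 [126, 120, 125, 125, 125, 122, 126, 128, 126, 126, 124, 127, 124, 126, 128, 127, 128, 128, 128, 126, 128, 127, 126, 128, 126, 125, 127, 129, 124, 124, 126, 126, 126, 123, 125, 123, 126, 124, 123, 125, 124, 125, 126, 122, 121]
166 193 231 [115, 114, 120, 124, 125, 125, 124, 126, 122, 125, 122, 129, 127, 128, 127, 123, 124, 125, 125, 127, 124, 125, 126, 126, 126, 124, 128, 121, 123, 118, 121, 120, 121, 120, 122, 119, 119, 120, 122]
169 198 226 [121, 116, 119, 126, 129, 126, 122, 125, 122, 122, 124, 121, 126, 122, 124, 125, 121, 126, 120, 125, 124, 123, 159, 196, 171, 157, 193, 192, 180]
172 201 221 [121, 124, 123, 120, 124, 118, 104, 115, 113, 110, 113, 111, 106, 111, 107, 107, 107, 111, 119, 148, 162]
175 201 219 [123, 122, 123, 126, 125, 123, 121, 123, 124, 121, 124, 125, 121, 127, 125, 128, 129, 123, 113]
178 201 219 [123, 119, 122, 126, 122, 125, 124, 122, 121, 124, 125, 123, 122, 119, 126, 124, 124, 123, 132]
181 205 218 [126, 115, 123, 127, 123, 123, 123, 124, 119, 107, 101, 94, 111, 131]
184 206 216 [121, 120, 123, 123, 123, 126, 124, 120, 109, 92, 84]
187 205 215 [126, 121, 122, 126, 122, 122, 128, 121, 121, 111, 84]
190 206 215 [123, 122, 119, 122, 125, 121, 125, 120, 105, 100]
193 206 214 [120, 118, 121, 123, 122, 122, 124, 118, 113]
((0.48635777831077576, 0.3120603561401367), (0.15490654110908508, 0.20357277989387512), 70.4207534790039)
lowR 86 -19.627726 0.4769885 0.24580175
lowL 49 70.595566 0.40668327 0.35494784
(211, 168) [0.39884698 0.28824038]
(211, 180) [0.38587226 0.28168802]
(211, 192) [0.37245556 0.27492752]
```

Run:
```python
from h import *
RT=frame((0,0,-1),az(-64.5))
plan((.377,.2778,.15),RT,8)
plan((.377,.2778,.075),RT,6,P0=np.array((.377,.2778,.15)),R0=RT)
```

```text
8 rows d [-0.098 -0.214  0.452] w [0.031 0.096 0.094]
6 rows d [ 0.    -0.     0.417] w [0. 0. 0.]
```

```bash
python3 -m crank '[{"claw":-1,"dx":-0.098,"dy":-0.214,"dz":0.452,"ax":0.031,"ay":0.096,"az":0.094},{"claw":-1,"dx":-0.098,"dy":-0.214,"dz":0.452,"ax":0.031,"ay":0.096,"az":0.094},{"claw":-1,"dx":-0.098,"dy":-0.214,"dz":0.452,"ax":0.031,"ay":0.096,"az":0.094},{"claw":-1,"dx":-0.098,"dy":-0.214,"dz":0.452,"ax":0.031,"ay":0.096,"az":0.094},{"claw":-1,"dx":-0.098,"dy":-0.214,"dz":0.452,"ax":0.031,"ay":0.096,"az":0.094},{"claw":-1,"dx":-0.098,"dy":-0.214,"dz":0.452,"ax":0.031,"ay":0.096,"az":0.094},{"claw":-1,"dx":-0.098,"dy":-0.214,"dz":0.452,"ax":0.031,"ay":0.096,"az":0.094},{"claw":-1,"dx":0,"dy":0,"dz":0,"ax":0,"ay":0,"az":0}]'
python3 - <<'E'
from h import *
RT=frame((0,0,-1),az(-64.5))
plan((.377,.2778,.15),RT,1)
plan((.377,.2778,.075),RT,8)
print(r.read_state()["joint_positions"])
w=wristcam();save("pics/w8.png",w["color"]);I=w["color"].astype(int)
R=lambda q:np.array([.494,.3156])+np.array([[.9426,.3338],[-.3338,.9426]])@np.array(q)
for d in (-13.5,0): print(d,[tuple(np.round(proj(w,(*R((-.095+.7071*(d/1000)+s*.006*.7071,-.071+.7071*d/1000-s*.006*.7071)),.082)))) for s in(-1,1)])
m=(I.max(2)-I.min(2)<28)
for y in range(150,260,6):
    print(y,"".join("#" if v else "." for v in m[y,150:330:3]))
E
```

```text
time: 20.25
ee_pos: [0.3804, 0.2738, 0.1613]
eef_rot: [0.974, 0.226, -0.006, 0.002]
ft_force: [-0.1, -0.2, -1.4]
width: 0.087
grip_force: 0.0
1 rows d [-0.038 -0.172  0.378] w [0.021 0.124 0.104]
8 rows d [-0.003 -0.022  0.36 ] w [0.003 0.015 0.013]
[ 0.16536608  0.15375502 -0.93562914  1.91229467  0.13313219  1.15398641
 -1.93522235]
-13.5 [(np.float64(242.0), np.float64(218.0)), (np.float64(257.0), np.float64(218.0))]
0 [(np.float64(242.0), np.float64(202.0)), (np.float64(257.0), np.float64(203.0))]
150 ...............######################################.......
156 .................#################################..........
162 ....................############################............
168 ......................########################..............
174 ........................####################................
180 ..........................###############...................
186 .............................#########......................
192 .............................#########......................
198 ...............................#####........................
204 ...............................#####........................
210 ...............................#####........................
216 ................................###.........................
222 ............................................................
228 .......#####...............................................#
234 ......#######..............................................#
240 .....########..............................................#
246 #..##########..............................................#
252 #############..............................................#
258 #############..............................................#
```

The fin appears exactly where predicted (columns 243-258, tip at row 217). Descend and grip.

```bash
python3 -m crank '[{"claw":-1,"dx":-0.01,"dy":-0.03,"dz":0.36,"ax":0.003,"ay":0.015,"az":0.013},{"claw":-1,"dx":-0.01,"dy":-0.03,"dz":0.36,"ax":0.003,"ay":0.015,"az":0.013},{"claw":-1,"dx":-0.01,"dy":-0.03,"dz":0.36,"ax":0.003,"ay":0.015,"az":0.013},{"claw":-1,"dx":0,"dy":-0.02,"dz":0.36,"ax":0.003,"ay":0.015,"az":0.013},{"claw":-1,"dx":0,"dy":-0.02,"dz":0.36,"ax":0.003,"ay":0.015,"az":0.013},{"claw":-1,"dx":0,"dy":-0.02,"dz":0.36,"ax":0.003,"ay":0.015,"az":0.013},{"claw":-1,"dx":0,"dy":-0.02,"dz":0.3,"ax":0.003,"ay":0.015,"az":0.013},{"claw":-1,"dx":0,"dy":0,"dz":0,"ax":0,"ay":0,"az":0}]'
python3 - <<'E'
from h import *
RT=frame((0,0,-1),az(-64.5))
plan((.3768,.2777,.075),RT,1)
E
```

```text
time: 20.97
ee_pos: [0.3782, 0.2781, 0.0883]
eef_rot: [0.975, 0.221, 0.0, -0.0]
ft_force: [-0.3, -0.2, -0.1]
width: 0.087
grip_force: 0.0
1 rows d [-0.049 -0.007  0.442] w [-0.002 -0.003  0.003]
```

```bash
python3 -m crank '[{"claw":-1,"dx":-0.03,"dy":0,"dz":0.2,"ax":0,"ay":0,"az":0},{"claw":-1,"dx":-0.02,"dy":0,"dz":0.2,"ax":0,"ay":0,"az":0},{"claw":-1,"dx":0,"dy":0,"dz":0,"ax":0,"ay":0,"az":0}]'
python3 -m crank '[{"claw":1,"dx":0,"dy":0,"dz":0,"ax":0,"ay":0,"az":0},{"claw":1,"dx":0,"dy":0,"dz":0,"ax":0,"ay":0,"az":0},{"claw":1,"dx":0,"dy":0,"dz":0,"ax":0,"ay":0,"az":0},{"claw":1,"dx":0,"dy":0,"dz":0,"ax":0,"ay":0,"az":0},{"claw":1,"dx":0,"dy":0,"dz":0,"ax":0,"ay":0,"az":0},{"claw":1,"dx":0,"dy":0,"dz":0,"ax":0,"ay":0,"az":0}]' 5
python3 - <<'E'
from h import *
import pickle
w=wristcam();pickle.dump(w,open("w9.pkl","wb"));save("pics/w9.png",w["color"]);print(r.read_state()["torque"])
E
```

```text
time: 21.22
ee_pos: [0.3775, 0.2777, 0.0774]
eef_rot: [0.975, 0.221, 0.001, -0.0]
ft_force: [0.1, -0.9, 0.1]
width: 0.0871
grip_force: 0.0
time: 21.72
ee_pos: [0.378, 0.278, 0.0784]
eef_rot: [0.975, 0.221, 0.002, -0.0]
ft_force: [-1.2, -0.3, -0.4]
width: 0.0549
grip_force: 0.0
[-0.03474983  0.00595305 -0.03190215]
```

```bash
python3 -m crank '[{"claw":1,"dx":0,"dy":0,"dz":0.12,"ax":0,"ay":0,"az":0},{"claw":1,"dx":0,"dy":0,"dz":0,"ax":0,"ay":0,"az":0},{"claw":1,"dx":0,"dy":0,"dz":0,"ax":0,"ay":0,"az":0},{"claw":1,"dx":0,"dy":0,"dz":0,"ax":0,"ay":0,"az":0},{"claw":1,"dx":0,"dy":0,"dz":0,"ax":0,"ay":0,"az":0},{"claw":1,"dx":0,"dy":0,"dz":0,"ax":0,"ay":0,"az":0},{"claw":1,"dx":0,"dy":0,"dz":0,"ax":0,"ay":0,"az":0},{"claw":1,"dx":0,"dy":0,"dz":0,"ax":0,"ay":0,"az":0}]' 5
python3 -m crank '[{"claw":1,"dx":0,"dy":0,"dz":0,"ax":0,"ay":0,"az":0},{"claw":1,"dx":0,"dy":0,"dz":0,"ax":0,"ay":0,"az":0},{"claw":1,"dx":0,"dy":0,"dz":0,"ax":0,"ay":0,"az":0}]' 5
```

```text
time: 22.43
ee_pos: [0.3779, 0.2781, 0.0747]
eef_rot: [0.975, 0.221, 0.001, -0.0]
ft_force: [0.6, 1.0, -0.8]
width: 0.0121
grip_force: 5.0
time: 22.68
ee_pos: [0.3779, 0.2781, 0.0747]
eef_rot: [0.975, 0.221, 0.001, -0.0]
ft_force: [-0.1, 0.5, -0.1]
width: 0.0121
grip_force: 5.0
```

The fin is gripped at 12.1 mm with no side force. Raise the grip to 60 N and begin the slow peel about the far corner (tool −ay, up dz).

```bash
python3 -m crank '[{"claw":1,"dx":0,"dy":0,"dz":0,"ax":0,"ay":0,"az":0},{"claw":1,"dx":0,"dy":0,"dz":0,"ax":0,"ay":0,"az":0},{"claw":1,"dx":0,"dy":0,"dz":0,"ax":0,"ay":0,"az":0}]' 60
python3 - <<'E'
from h import *
import pickle
w=wristcam();pickle.dump(w,open("w10.pkl","wb"));save("pics/w10.png",w["color"])
E
python3 -m crank '[{"claw":1,"dx":0.001,"dy":0,"dz":-0.039,"ax":0,"ay":-0.05,"az":0},{"claw":1,"dx":0.001,"dy":0,"dz":-0.039,"ax":0,"ay":-0.05,"az":0},{"claw":1,"dx":0.001,"dy":0,"dz":-0.039,"ax":0,"ay":-0.05,"az":0},{"claw":1,"dx":0.001,"dy":0,"dz":-0.039,"ax":0,"ay":-0.05,"az":0},{"claw":1,"dx":0.001,"dy":0,"dz":-0.039,"ax":0,"ay":-0.05,"az":0},{"claw":1,"dx":0.001,"dy":0,"dz":-0.039,"ax":0,"ay":-0.05,"az":0},{"claw":1,"dx":0.001,"dy":0,"dz":-0.039,"ax":0,"ay":-0.05,"az":0},{"claw":1,"dx":0.001,"dy":0,"dz":-0.039,"ax":0,"ay":-0.05,"az":0}]'
python3 -m crank '[{"claw":1,"dx":0.001,"dy":0,"dz":-0.039,"ax":0,"ay":-0.05,"az":0},{"claw":1,"dx":0.001,"dy":0,"dz":-0.039,"ax":0,"ay":-0.05,"az":0},{"claw":1,"dx":0.001,"dy":0,"dz":-0.039,"ax":0,"ay":-0.05,"az":0},{"claw":1,"dx":0.001,"dy":0,"dz":-0.039,"ax":0,"ay":-0.05,"az":0},{"claw":1,"dx":0.001,"dy":0,"dz":-0.039,"ax":0,"ay":-0.05,"az":0},{"claw":1,"dx":0.001,"dy":0,"dz":-0.039,"ax":0,"ay":-0.05,"az":0},{"claw":1,"dx":0,"dy":0,"dz":0,"ax":0,"ay":0,"az":0},{"claw":1,"dx":0,"dy":0,"dz":0,"ax":0,"ay":0,"az":0}]'
python3 - <<'E'
from h import *
s=r.read_state();print(s["torque"],Ro.from_quat(s["eef_rot"]).as_matrix()[:,0])
c=r.camera("side");save("pics/side11.png",c["color"]);w=wristcam();save("pics/w11.png",w["color"])
a=cv2.imread("pics/side0.png")
E
```

```text
time: 22.93
ee_pos: [0.3779, 0.2781, 0.0747]
eef_rot: [0.975, 0.221, 0.001, -0.0]
ft_force: [-0.5, 0.9, 0.3]
width: 0.0112
grip_force: 60.0
time: 23.65
ee_pos: [0.3782, 0.2782, 0.0841]
eef_rot: [0.975, 0.221, -0.019, 0.004]
ft_force: [0.9, -0.0, -1.7]
width: 0.0115
grip_force: 60.0
time: 24.32
ee_pos: [0.3788, 0.2785, 0.0911]
eef_rot: [0.975, 0.221, -0.034, 0.008]
ft_force: [0.1, -0.2, 0.1]
width: 0.0113
grip_force: 60.0
[-0.19503696 -0.08964723 -0.02730123] [ 0.90034714  0.42946599 -0.07024231]
```

```bash
cat > flow.py <<'E'
import cv2,numpy as np,sys
a,b=[cv2.imread(f"pics/{n}.png",0) for n in sys.argv[1:3]]
p=cv2.goodFeaturesToTrack(a[:215],80,.005,6);q,s,e=cv2.calcOpticalFlowPyrLK(a,b,p,None,winSize=(15,15))
for x,y in zip(p[:,0],q[:,0]):print(x.astype(int).tolist(),np.round(y-x,1).tolist(),end=" ")
E
python3 flow.py w10 w11
```

```text
[372, 21] [32.29999923706055, -23.5] [4, 24] [4.5, -5.699999809265137] [451, 147] [-8.300000190734863, -9.199999809265137] [359, 37] [72.5999984741211, -45.20000076293945] [394, 19] [60.0, -27.299999237060547] [344, 37] [30.100000381469727, -14.199999809265137] [472, 120] [-7.900000095367432, -8.0] [373, 8] [35.0, -24.200000762939453] [81, 159] [-24.600000381469727, -33.20000076293945] [336, 205] [-9.100000381469727, -0.4000000059604645] [459, 110] [-7.199999809265137, -7.599999904632568] [88, 106] [-5.5, -8.0] [403, 35] [18.0, -53.79999923706055] [453, 170] [-9.199999809265137, -10.399999618530273] [434, 159] [-8.0, -9.699999809265137] [107, 146] [-25.200000762939453, -14.600000381469727] [464, 124] [-8.199999809265137, -8.199999809265137] [289, 108] [0.699999988079071, -31.0] [336, 198] [-9.300000190734863, 0.30000001192092896] [315, 200] [9.699999809265137, 16.899999618530273] [460, 129] [-8.100000381469727, -8.199999809265137] [89, 194] [22.200000762939453, 15.899999618530273] [335, 6] [7.199999809265137, -10.0] [131, 146] [-67.69999694824219, -46.599998474121094] [375, 56] [4.19
[... 1959 characters left out ...]
3] [-7.400000095367432, -8.899999618530273] [306, 194] [2.4000000953674316, -6.800000190734863] [450, 176] [-9.0, -10.5] [41, 90] [-1.600000023841858, -8.100000381469727] [433, 7] [15.300000190734863, -43.70000076293945] [102, 152] [-14.399999618530273, -40.400001525878906] [450, 154] [-8.5, -9.5] [471, 109] [-7.599999904632568, -7.699999809265137] [32, 89] [6.900000095367432, -6.900000095367432] [436, 137] [-7.300000190734863, -8.800000190734863] [60, 93] [-2.0999999046325684, -8.300000190734863] [114, 152] [-36.099998474121094, -19.600000381469727] [80, 144] [-28.600000381469727, -14.100000381469727] [107, 131] [-18.899999618530273, -26.200000762939453] [116, 12] [-1.0, 1.2999999523162842]
```

Tray features in the wrist view moved only about 1 px while the desk moved about 9, so the tray follows the tool. Continue peeling.

```bash
python3 -m crank '[{"claw":1,"dx":0.001,"dy":0,"dz":-0.039,"ax":0,"ay":-0.05,"az":0},{"claw":1,"dx":0.001,"dy":0,"dz":-0.039,"ax":0,"ay":-0.05,"az":0},{"claw":1,"dx":0.001,"dy":0,"dz":-0.039,"ax":0,"ay":-0.05,"az":0},{"claw":1,"dx":0.001,"dy":0,"dz":-0.039,"ax":0,"ay":-0.05,"az":0},{"claw":1,"dx":0.001,"dy":0,"dz":-0.039,"ax":0,"ay":-0.05,"az":0},{"claw":1,"dx":0.001,"dy":0,"dz":-0.039,"ax":0,"ay":-0.05,"az":0},{"claw":1,"dx":0.001,"dy":0,"dz":-0.039,"ax":0,"ay":-0.05,"az":0},{"claw":1,"dx":0.001,"dy":0,"dz":-0.039,"ax":0,"ay":-0.05,"az":0}]'
python3 -m crank '[{"claw":1,"dx":0.001,"dy":0,"dz":-0.039,"ax":0,"ay":-0.05,"az":0},{"claw":1,"dx":0.001,"dy":0,"dz":-0.039,"ax":0,"ay":-0.05,"az":0},{"claw":1,"dx":0.001,"dy":0,"dz":-0.039,"ax":0,"ay":-0.05,"az":0},{"claw":1,"dx":0.001,"dy":0,"dz":-0.039,"ax":0,"ay":-0.05,"az":0},{"claw":1,"dx":0.001,"dy":0,"dz":-0.039,"ax":0,"ay":-0.05,"az":0},{"claw":1,"dx":0.001,"dy":0,"dz":-0.039,"ax":0,"ay":-0.05,"az":0},{"claw":1,"dx":0.001,"dy":0,"dz":-0.039,"ax":0,"ay":-0.05,"az":0},{"claw":1,"dx":0,"dy":0,"dz":0,"ax":0,"ay":0,"az":0}]'
python3 - <<'E'
from h import *
s=r.read_state();print(s["torque"],Ro.from_quat(s["eef_rot"]).as_matrix()[:,0],s["joint_positions"])
w=wristcam();save("pics/w12.png",w["color"]);c=r.camera("side");save("pics/side12.png",c["color"])
E
python3 flow.py w11 w12 | tr ']' '\n' | head -0
python3 - <<'E'
import cv2,numpy as np
a,b=[cv2.imread(f"pics/{n}.png",0) for n in("w10","w12")]
p=np.array([[108,23],[100,66],[116,12]],np.float32)[:,None];q,s,e=cv2.calcOpticalFlowPyrLK(a,b,p,None,winSize=(21,21));print(q-p)
a,b=[cv2.imread(f"pics/{n}.png") for n in("side0","side12")]
d=np.abs(a.astype(int)-b).sum(2)[190:300,160:310]>60
print(d.mean())
E
```

```text
time: 25.08
ee_pos: [0.3797, 0.279, 0.1004]
eef_rot: [0.974, 0.22, -0.055, 0.012]
ft_force: [0.5, 0.1, -1.5]
width: 0.0115
grip_force: 60.0
time: 25.75
ee_pos: [0.3809, 0.2795, 0.1086]
eef_rot: [0.973, 0.22, -0.073, 0.016]
ft_force: [-0.4, -0.4, -1.6]
width: 0.0114
grip_force: 60.0
[-0.02387806 -0.13916624  0.01162024] [ 0.89253569  0.42571563 -0.14881616] [ 0.06439752  0.36067588 -0.88635282  1.85490529  0.23977247  1.2064603
 -2.03760337]
[[[-119.3606     52.031265]]

 [[-111.928795   17.67147 ]]

 [[ -49.953903   58.690674]]]
0.1327878787878788
```

```bash
python3 -m crank '[{"claw":1,"dx":0.001,"dy":0,"dz":-0.039,"ax":0,"ay":-0.05,"az":0},{"claw":1,"dx":0.001,"dy":0,"dz":-0.039,"ax":0,"ay":-0.05,"az":0},{"claw":1,"dx":0.001,"dy":0,"dz":-0.039,"ax":0,"ay":-0.05,"az":0},{"claw":1,"dx":0.001,"dy":0,"dz":-0.039,"ax":0,"ay":-0.05,"az":0},{"claw":1,"dx":0.001,"dy":0,"dz":-0.039,"ax":0,"ay":-0.05,"az":0},{"claw":1,"dx":0.001,"dy":0,"dz":-0.039,"ax":0,"ay":-0.05,"az":0},{"claw":1,"dx":0.001,"dy":0,"dz":-0.039,"ax":0,"ay":-0.05,"az":0},{"claw":1,"dx":0.001,"dy":0,"dz":-0.039,"ax":0,"ay":-0.05,"az":0}]'
python3 -m crank '[{"claw":1,"dx":0.001,"dy":0,"dz":-0.039,"ax":0,"ay":-0.05,"az":0},{"claw":1,"dx":0.001,"dy":0,"dz":-0.039,"ax":0,"ay":-0.05,"az":0},{"claw":1,"dx":0.001,"dy":0,"dz":-0.039,"ax":0,"ay":-0.05,"az":0},{"claw":1,"dx":0.001,"dy":0,"dz":-0.039,"ax":0,"ay":-0.05,"az":0},{"claw":1,"dx":0.001,"dy":0,"dz":-0.039,"ax":0,"ay":-0.05,"az":0},{"claw":1,"dx":0.001,"dy":0,"dz":-0.039,"ax":0,"ay":-0.05,"az":0},{"claw":1,"dx":0.001,"dy":0,"dz":-0.039,"ax":0,"ay":-0.05,"az":0},{"claw":1,"dx":0,"dy":0,"dz":0,"ax":0,"ay":0,"az":0}]'
python3 - <<'E'
from h import *
s=r.read_state();print(s["torque"],np.degrees(np.arcsin(Ro.from_quat(s["eef_rot"]).as_matrix()[2,0])))
w=wristcam();save("pics/w13.png",w["color"]);c=r.camera("side");save("pics/side13.png",c["color"])
g=[cv2.imread(f"pics/{n}.png")[0:260,60:420] for n in("w10","w13")]
s=cv2.imread("pics/side13.png")[150:270,150:290];s=cv2.resize(s,None,fx=2.5,fy=2.5)
top=np.hstack(g);bot=np.zeros((300,720,3),np.uint8);bot[:,:350]=s
o=cv2.resize(cv2.imread("pics/side0.png")[150:270,150:290],None,fx=2.5,fy=2.5);bot[:,360:710]=o
cv2.imwrite("pics/c13.png",np.vstack([top,bot]))
E
```

```text
time: 26.52
ee_pos: [0.3825, 0.2802, 0.1177]
eef_rot: [0.971, 0.22, -0.093, 0.021]
ft_force: [-0.0, -0.5, -0.7]
width: 0.0115
grip_force: 60.0
time: 27.18
ee_pos: [0.3843, 0.2811, 0.1257]
eef_rot: [0.969, 0.219, -0.111, 0.025]
ft_force: [-0.2, -0.4, -0.7]
width: 0.011
grip_force: 60.0
[ 0.02206276 -0.32628071 -0.04664817] -13.051879163780605
```

View pics/c13.png

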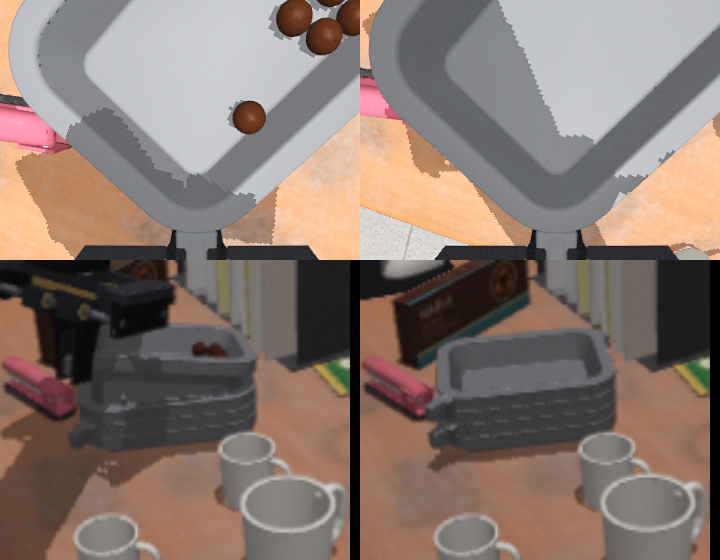

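Wrist views before and after show the tray fixed in the gripper. In the side view it is tilted 13° with the chocolates at the far corner (210,350), and the lower stack is still at its original spot (fin at (72,440) in both). A little more peel, then lift straight up still tilted.

```bash
python3 -m crank '[{"claw":1,"dx":0.001,"dy":0,"dz":-0.039,"ax":0,"ay":-0.05,"az":0},{"claw":1,"dx":0.001,"dy":0,"dz":-0.039,"ax":0,"ay":-0.05,"az":0},{"claw":1,"dx":0.001,"dy":0,"dz":-0.039,"ax":0,"ay":-0.05,"az":0},{"claw":1,"dx":0.001,"dy":0,"dz":-0.039,"ax":0,"ay":-0.05,"az":0},{"claw":1,"dx":0.001,"dy":0,"dz":-0.039,"ax":0,"ay":-0.05,"az":0},{"claw":1,"dx":0.001,"dy":0,"dz":-0.039,"ax":0,"ay":-0.05,"az":0},{"claw":1,"dx":0,"dy":0,"dz":0,"ax":0,"ay":0,"az":0}]'
python3 -m crank '[{"claw":1,"dx":-0.012,"dy":0,"dz":-0.045,"ax":0,"ay":0,"az":0},{"claw":1,"dx":-0.012,"dy":0,"dz":-0.045,"ax":0,"ay":0,"az":0},{"claw":1,"dx":-0.012,"dy":0,"dz":-0.045,"ax":0,"ay":0,"az":0},{"claw":1,"dx":-0.012,"dy":0,"dz":-0.045,"ax":0,"ay":0,"az":0},{"claw":1,"dx":-0.012,"dy":0,"dz":-0.045,"ax":0,"ay":0,"az":0},{"claw":1,"dx":-0.012,"dy":0,"dz":-0.045,"ax":0,"ay":0,"az":0},{"claw":1,"dx":-0.012,"dy":0,"dz":-0.045,"ax":0,"ay":0,"az":0},{"claw":1,"dx":-0.012,"dy":0,"dz":-0.045,"ax":0,"ay":0,"az":0}]'
python3 -m crank '[{"claw":1,"dx":-0.024,"dy":0,"dz":-0.09,"ax":0,"ay":0,"az":0},{"claw":1,"dx":-0.024,"dy":0,"dz":-0.09,"ax":0,"ay":0,"az":0},{"claw":1,"dx":-0.024,"dy":0,"dz":-0.09,"ax":0,"ay":0,"az":0},{"claw":1,"dx":-0.024,"dy":0,"dz":-0.09,"ax":0,"ay":0,"az":0},{"claw":1,"dx":-0.024,"dy":0,"dz":-0.09,"ax":0,"ay":0,"az":0},{"claw":1,"dx":-0.024,"dy":0,"dz":-0.09,"ax":0,"ay":0,"az":0},{"claw":1,"dx":-0.024,"dy":0,"dz":-0.09,"ax":0,"ay":0,"az":0},{"claw":1,"dx":-0.024,"dy":0,"dz":-0.09,"ax":0,"ay":0,"az":0}]'
python3 - <<'E'
from h import *
s=r.read_state();print(s["torque"],np.degrees(np.arcsin(Ro.from_quat(s["eef_rot"]).as_matrix()[2,0])))
c=r.camera("side");save("pics/side14.png",c["color"]);w=wristcam();save("pics/w14.png",w["color"])
b,d=[cv2.imread(f"pics/{n}.png",0) for n in("w13","w14")]
for y0,y1,x0,x1 in ((180,240,180,330),(60,180,70,180)):
    R=cv2.matchTemplate(d,b[y0:y1,x0:x1],cv2.TM_CCOEFF_NORMED);_,v,_,l=cv2.minMaxLoc(R);print(v,l[0]-x0,l[1]-y0)
a,e=[cv2.imread(f"pics/{n}.png",0) for n in("side13","side14")]
# stack shift: lower-left fin and lower walls in side view
for y0,y1,x0,x1 in ((315//1,345,0,1),) and ((316,334,172,200),(310,335,180,250)):
    y0-=0
for y0,y1,x0,x1 in ((308-0,330,170,200),): pass
T=a[312:332,172:200]
for (y0,y1,x0,x1) in ((215,232,172,196),(205,228,190,250)):
    o=cv2.imread("pics/side0.png",0)
    for nm,q in(("0",o),("13",a)):
        R=cv2.matchTemplate(e[y0-8:y1+8,x0-8:x1+8],q[y0:y1,x0:x1],cv2.TM_CCOEFF_NORMED);_,v,_,l=cv2.minMaxLoc(R);print("stack vs",nm,round(v,3),l[0]-8,l[1]-8)
E
```

```text
time: 27.87
ee_pos: [0.3859, 0.2819, 0.1325]
eef_rot: [0.967, 0.219, -0.126, 0.028]
ft_force: [-1.1, -0.9, -0.6]
width: 0.0113
grip_force: 60.0
time: 28.53
ee_pos: [0.3858, 0.2818, 0.1437]
eef_rot: [0.967, 0.219, -0.126, 0.028]
ft_force: [-0.4, 0.1, -1.7]
width: 0.0118
grip_force: 60.0
time: 29.2
ee_pos: [0.3857, 0.2818, 0.1662]
eef_rot: [0.967, 0.219, -0.126, 0.028]
ft_force: [0.0, -0.8, -2.0]
width: 0.0117
grip_force: 60.0
[ 0.12596929 -0.08241542  0.00359243] -14.827439238487113
0.9027107357978821 0 -1
0.884249210357666 0 -1
stack vs 0 0.78 0 0
stack vs 13 0.87 0 0
stack vs 0 0.914 0 0
stack vs 13 0.969 0 0
```

Stack hasn't shifted, and the tray hangs free (about 2 N). Raise and level smoothly.

Run:
```python
from h import *
plan((.385,.285,.25),Ro.from_quat([.9752,.2213,0.0005,0]),30)
```

```text
30 rows d [-0.012 -0.003 -0.092] w [-0.     0.082 -0.   ]
```

```bash
python3 -m crank '[{"claw":1,"dx":-0.012,"dy":-0.003,"dz":-0.092,"ax":0,"ay":0.04,"az":0},{"claw":1,"dx":-0.012,"dy":-0.003,"dz":-0.092,"ax":0,"ay":0.082,"az":0},{"claw":1,"dx":-0.012,"dy":-0.003,"dz":-0.092,"ax":0,"ay":0.082,"az":0},{"claw":1,"dx":-0.012,"dy":-0.003,"dz":-0.092,"ax":0,"ay":0.082,"az":0},{"claw":1,"dx":-0.012,"dy":-0.003,"dz":-0.092,"ax":0,"ay":0.082,"az":0},{"claw":1,"dx":-0.012,"dy":-0.003,"dz":-0.092,"ax":0,"ay":0.082,"az":0},{"claw":1,"dx":-0.012,"dy":-0.003,"dz":-0.092,"ax":0,"ay":0.082,"az":0},{"claw":1,"dx":-0.012,"dy":-0.003,"dz":-0.092,"ax":0,"ay":0.082,"az":0}]'
python3 -m crank '[{"claw":1,"dx":-0.012,"dy":-0.003,"dz":-0.092,"ax":0,"ay":0.082,"az":0},{"claw":1,"dx":-0.012,"dy":-0.003,"dz":-0.092,"ax":0,"ay":0.082,"az":0},{"claw":1,"dx":-0.012,"dy":-0.003,"dz":-0.092,"ax":0,"ay":0.082,"az":0},{"claw":1,"dx":-0.012,"dy":-0.003,"dz":-0.092,"ax":0,"ay":0.082,"az":0},{"claw":1,"dx":-0.012,"dy":-0.003,"dz":-0.092,"ax":0,"ay":0.082,"az":0},{"claw":1,"dx":-0.012,"dy":-0.003,"dz":-0.092,"ax":0,"ay":0.082,"az":0},{"claw":1,"dx":-0.012,"dy":-0.003,"dz":-0.092,"ax":0,"ay":0.082,"az":0},{"claw":1,"dx":-0.012,"dy":-0.003,"dz":-0.092,"ax":0,"ay":0.082,"az":0}]'
python3 -m crank '[{"claw":1,"dx":-0.012,"dy":-0.003,"dz":-0.092,"ax":0,"ay":0.082,"az":0},{"claw":1,"dx":-0.012,"dy":-0.003,"dz":-0.092,"ax":0,"ay":0.082,"az":0},{"claw":1,"dx":-0.012,"dy":-0.003,"dz":-0.092,"ax":0,"ay":0.082,"az":0},{"claw":1,"dx":-0.012,"dy":-0.003,"dz":-0.092,"ax":0,"ay":0.082,"az":0},{"claw":1,"dx":-0.012,"dy":-0.003,"dz":-0.092,"ax":0,"ay":0.082,"az":0},{"claw":1,"dx":-0.012,"dy":-0.003,"dz":-0.092,"ax":0,"ay":0.082,"az":0},{"claw":1,"dx":-0.012,"dy":-0.003,"dz":-0.092,"ax":0,"ay":0.082,"az":0},{"claw":1,"dx":-0.012,"dy":-0.003,"dz":-0.092,"ax":0,"ay":0.082,"az":0}]'
python3 - <<'E'
from h import *
plan((.385,.285,.25),Ro.from_quat([.9752,.2213,0.0005,0]),6)
print(r.read_state()["joint_positions"])
E
```

```text
time: 29.97
ee_pos: [0.3875, 0.2835, 0.1884]
eef_rot: [0.971, 0.22, -0.094, 0.021]
ft_force: [0.8, 1.0, -1.6]
width: 0.0114
grip_force: 60.0
time: 30.63
ee_pos: [0.3879, 0.2844, 0.2105]
eef_rot: [0.973, 0.22, -0.061, 0.014]
ft_force: [-0.5, 0.0, -2.5]
width: 0.0114
grip_force: 60.0
time: 31.3
ee_pos: [0.3869, 0.2847, 0.2328]
eef_rot: [0.975, 0.221, -0.027, 0.006]
ft_force: [-1.2, -0.3, -2.9]
width: 0.0114
grip_force: 60.0
6 rows d [-0.012 -0.006 -0.095] w [-0.     0.091 -0.002]
[ 0.15274879  0.14778943 -0.93369749  1.7607875   0.10279987  1.34712367
 -1.93004177]
```

```bash
python3 -m crank '[{"claw":1,"dx":-0.012,"dy":-0.003,"dz":-0.1,"ax":0,"ay":0.09,"az":0},{"claw":1,"dx":-0.012,"dy":-0.003,"dz":-0.1,"ax":0,"ay":0.09,"az":0},{"claw":1,"dx":-0.012,"dy":-0.003,"dz":-0.1,"ax":0,"ay":0.09,"az":0},{"claw":1,"dx":-0.01,"dy":0,"dz":-0.09,"ax":0,"ay":0.09,"az":0},{"claw":1,"dx":0,"dy":0,"dz":-0.07,"ax":0,"ay":0.08,"az":0},{"claw":1,"dx":0,"dy":0,"dz":-0.03,"ax":0,"ay":0.05,"az":0},{"claw":1,"dx":0,"dy":0,"dz":0,"ax":0,"ay":0,"az":0},{"claw":1,"dx":0,"dy":0,"dz":0,"ax":0,"ay":0,"az":0}]'
python3 - <<'E'
from h import *
s=r.read_state();R=Ro.from_quat(s["eef_rot"]).as_matrix();print("tool z",R[:,2],"x tilt deg",np.degrees(np.arcsin(R[2,0])))
w=wristcam();save("pics/w15.png",w["color"]);c=r.camera("side");save("pics/side15.png",c["color"]);sc=r.camera("scene");save("pics/scene15.png",sc["color"])
b,d=[cv2.imread(f"pics/{n}.png",0) for n in("w10","w15")]
for y0,y1,x0,x1 in ((180,240,180,330),(60,170,60,150),(0,100,60,130)):
    M=cv2.matchTemplate(d,b[y0:y1,x0:x1],cv2.TM_CCOEFF_NORMED);_,v,_,l=cv2.minMaxLoc(M);print(round(v,3),l[0]-x0,l[1]-y0)
e=cv2.imread("pics/side15.png",0);o=cv2.imread("pics/side0.png",0)
for (y0,y1,x0,x1) in ((215,232,172,196),(205,228,190,250)):
    M=cv2.matchTemplate(e[y0-8:y1+8,x0-8:x1+8],o[y0:y1,x0:x1],cv2.TM_CCOEFF_NORMED);_,v,_,l=cv2.minMaxLoc(M);print("stack",round(v,3),l[0]-8,l[1]-8)
# chocolates anywhere in wrist & scene
for nm,cc in(("w",w),("scene",sc),("side",c)):
    I=cc["color"].astype(int);k=((I[...,0]<150)&(I[...,0]-I[...,2]>35)&(I[...,1]<.62*I[...,0])).astype(np.uint8)
    n,l,st,ce=cv2.connectedComponentsWithStats(k);print(nm,[(int(st[i][4]),ce[i].astype(int).tolist()) for i in range(1,n) if st[i][4]>(60 if nm=="w" else 6)])
C=np.array([.494,.3156]);rel=np.array([.385,.285])-np.array([.3779,.2781])
print([tuple(np.round(proj(c,(*(C+rel),.2+.03)))), tuple(np.round(proj(sc,(*(C+rel),.2+.03))))])
E
```

```text
time: 31.97
ee_pos: [0.386, 0.2845, 0.2473]
eef_rot: [0.975, 0.221, -0.003, 0.001]
ft_force: [-0.1, -0.8, -2.1]
width: 0.0119
grip_force: 60.0
tool z [-0.00513658 -0.00267395 -0.99998323] x tilt deg -0.33159200351626444
0.697 0 -1
0.483 349 172
0.708 28 238
stack 0.624 -1 1
stack 0.936 0 0
w [(770, [50, 24])]
scene [(31, [183, 90]), (29, [336, 144]), (13, [245, 162]), (13, [227, 165]), (24, [379, 183]), (70, [131, 242]), (66, [182, 257]), (347, [240, 278])]
side [(8, [133, 72]), (20, [120, 76]), (109, [216, 108]), (7, [120, 109]), (13, [236, 131]), (13, [410, 132]), (10, [414, 139]), (11, [71, 154]), (7, [206, 154]), (256, [167, 201]), (72, [402, 240]), (107, [413, 254]), (193, [318, 329])]
[(np.float64(211.0), np.float64(136.0)), (np.float64(247.0), np.float64(174.0))]
```

Run:
```python
from h import *
import pickle
a,b=[cv2.imread(f"pics/{n}.png").astype(int) for n in("w10","w15")]
sat=lambda I:(I.max(2)-I.min(2))
for y in (30,60,90,120,150):
    print(y,[ [int(np.where(sat(I)[y,40:230]<22)[0][:1]+40) if (sat(I)[y,40:230]<22).any() else None, ] for I in(a,b)], [sat(I)[y,60:110:5].tolist() for I in(a,b)])
s=r.read_state();p=np.array(s["ee_pos"]);Cn=np.array([.494,.3156])+p[:2]-np.array([.3779,.2781]);zu=p[2]-.0747+.048
M=np.array([[.9426,.3338],[-.3338,.9426]])
cs={n:r.camera(n) for n in("side","scene")}
for n,c in cs.items():
    q=lambda x,y,z:tuple(np.round(proj(c,(*(Cn+M@np.array((x,y))),zu+z))).astype(int).tolist())
    print(n,"floor corners",[q(x,y,.0025) for x,y in((-.07,-.047),(.07,-.047),(.07,.047),(-.07,.047))],"rim",[q(x,y,.034) for x,y in((-.085,-.061),(.085,-.061),(.085,.061),(-.085,.061))])
    I=c["color"].astype(int);poly=np.array([q(x,y,.034) for x,y in((-.085,-.061),(.085,-.061),(.085,.061),(-.085,.061))])
    m=np.zeros(I.shape[:2],np.uint8);cv2.fillPoly(m,[poly],1)
    k=((I[...,0]-I[...,2]>18)&(I[...,0]<150)).astype(np.uint8)&m
    nn,l,st,ce=cv2.connectedComponentsWithStats(k);print([(int(st[i][4]),ce[i].astype(int).tolist(),st[i][:4].tolist()) for i in range(1,nn) if st[i][4]>4])
f=np.pi
```

```text
30 [[71], [69]] [[106, 107, 45, 6, 6, 7, 4, 7, 7, 4], [67, 131, 46, 7, 6, 5, 5, 7, 7, 6]]
60 [[70], [70]] [[103, 107, 10, 8, 8, 7, 7, 8, 7, 4], [104, 113, 7, 6, 6, 7, 5, 8, 6, 6]]
90 [[79], [80]] [[88, 88, 98, 109, 8, 4, 5, 6, 4, 6], [105, 106, 104, 100, 12, 6, 6, 9, 6, 8]]
120 [[104], [58]] [[99, 97, 96, 90, 88, 95, 105, 104, 111, 10], [0, 0, 76, 86, 91, 92, 76, 86, 68, 9]]
150 [[137], [138]] [[80, 98, 102, 113, 103, 104, 93, 98, 99, 115], [93, 103, 104, 102, 108, 92, 77, 87, 84, 92]]
side floor corners [(185, 148), (241, 143), (236, 131), (185, 136)] rim [(178, 138), (248, 132), (240, 118), (178, 123)]
[(10, [237, 118], [235, 118, 5, 2]), (59, [232, 130], [225, 128, 15, 7])]
scene floor corners [(273, 186), (256, 162), (223, 167), (236, 192)] rim [(281, 176), (260, 149), (216, 154), (231, 184)]
[(115, [236, 164], [224, 160, 26, 11])]<stdin>:6: DeprecationWarning: Conversion of an array with ndim > 0 to a scalar is deprecated, and will error in future. Ensure you extract a single element from your array before performing this operation. (Deprecated NumPy 1.25.)
```

Tray edges in the wrist view match the pre-lift ones within 1 px (slip under 0.3°). The chocolates show as one cluster on the tray floor against its +x wall (scene (236,164)). The tray's underside is about 155 mm above the stack's rim. Trim the last 0.3° and hand in.

```bash
python3 -m crank '[{"claw":1,"dx":0,"dy":0,"dz":0,"ax":0,"ay":0.05,"az":0},{"claw":1,"dx":0,"dy":0,"dz":0,"ax":0,"ay":0,"az":0},{"claw":1,"dx":0,"dy":0,"dz":0,"ax":0,"ay":0,"az":0},{"claw":1,"dx":0,"dy":0,"dz":0,"ax":0,"ay":0,"az":0},{"claw":1,"dx":0,"dy":0,"dz":0,"ax":0,"ay":0,"az":0},{"claw":1,"dx":0,"dy":0,"dz":0,"ax":0,"ay":0,"az":0}]'
python3 - <<'E'
from h import *
s=r.read_state();print(Ro.from_quat(s["eef_rot"]).as_matrix()[2],abs(s["joint_vel"]).max())
print(r.close_job())
E
```

```text
time: 32.72
ee_pos: [0.3861, 0.2846, 0.2473]
eef_rot: [0.975, 0.221, -0.0, 0.0]
ft_force: [0.2, -0.3, -1.9]
width: 0.0114
grip_force: 60.0
[-5.27892562e-04 -2.89110175e-05 -9.99999860e-01] 0.0015243170175882575
the job is handed in; nothing more can be done
None
```

I handed the job in at about 33 s: all six chocolates poured into the top tray, the mug back upright on the desk, and the tray peeled off corner first and held level by its tab about 155 mm above the unmoved stack; all six were counted in the tray only before the peel, and seen afterwards only as one cluster.

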